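# Sell the pot behind the bottles

## Robot

A 7-joint arm with a two-finger parallel gripper is mounted at the origin on the work surface. World frame = base frame: x ahead of the robot, y to its left, z up, the work surface at z = 0. Lengths are in mm, angles in rad, forces in N, time in s.
With the tool pointing down it reaches from about 400 to 875 mm from the base axis. Payload 4.4 kg.
Tool frame: the origin (TCP) lies on the mounting face of the last link; the fingertips stand 173 mm ahead of it and the grasp point (between the pads) lies 155 mm ahead of it; z points along the fingers, y is the line along which they close (so a half turn about z gives the same grasp; the last joint's range is limited). The gripper opens to 85 mm and grips with 20 to 120 N. Pads are 22 mm wide; open, the fingers measure 114 mm over their backs; the gripper's body (76 mm by 85 mm) begins 54 mm behind the grasp point. The pads swing forward as they close: fully open they stand 13 mm farther back than shut.
Start: joints at [1.127, 0.628, 0.038, 1.517, -0.027, 0.996, -0.02], TCP at [239.791, -604.165, 404.713] pointing down, gripper open.
Joint ranges: [-3.06, 3.06], [-0.37, 2.12], [-1.25, 1.32], [0.18, 2.47], [-1.1, 4.24], [0.23, 1.98], [-2.94, 2.94]. Speed limits (rad/s): [2.57, 2.57, 3.14, 3.14, 3.14, 3.14, 3.14].

## Interface

Orientations are given as a unit quaternion [w, x, y, z].
In Python, from workcell import read_state, cams, bot gives the robot as it stands.
- The arm moves only by the tool apply_moves, never from a script. Its argument "commands" is a list of rows, each a list of 2 entries, a list of its own where there are three numbers: the shift along the tool's x, y, z in m, then the turn about the tool's z in rad. A call has 1 to 8 rows; each row shifts and turns the commanded pose from where the row before left it, along the tool's axes as they then stand; what a row does not reach is not made up. A row lasts 1/10 s, in which the tool goes at most 50 mm and 8.59 degrees, less where a joint would pass 70% of its speed; a pose out of reach is approached as far as the arm can. A call with a gripper value outside its range is refused whole. "claw" is the closure, from -1 (fully open) to 1 (shut), set as the call begins (left out, the last holds). The fingers move at their own pace and stop on an object; the grip force is fixed at half the most. Time passes only in rows, so rows that do not move let the fingers close. It gives the time, the measured TCP pose, the force, the opening and the grip force at its end, in the units of the state.
- read_state(): the state, without advancing time (a new reading comes with each control period).
- cams.read_camera(name): name is "side" or "top"; returns a dict with "image" (384x512x3 uint8, red, green, blue), "z_map" (384x512 float32, mm along the optical axis (not along the pixel's ray), 0 where there is no reading), "intrinsics" (3x3 intrinsics, pixels), "T" (4x4, takes a point from camera to world coordinates). Camera axes: x right, y down, z forward; pixel columns grow to the right and rows downward; lengths in mm; the calibration is good to about 2 mm. A picture is of the moment at which its call begins.
- bot.close_job(): hands the job in; it is judged then, once.
The state is a dict: "time_s": time; "joint_pos": joint angles; "qvel": joint speeds; "joint_efforts": joint torques, N m; "position": TCP position; "tool_rot": TCP orientation; "ft_force": force on the tool from outside, world axes, zero at the start; "ft_torque": the same for the moment, N m; "width": finger opening in mm; "grip_force": force on a finger pad.
Only numpy, scipy, OpenCV 4.12 (cv2) and the standard library are available. Lean on these libraries where they do the work, as an engineer would, in place of code of your own. Each camera call takes 0.05 s, during which the arm holds its last target. There are 200 camera calls.

## Task

A customer has bought the low blue pot that stands behind the three tall bottles on the display board: first move all three bottles over to the round cork mat, where they stand together while you take the pot out and set it upright on the white disc in the middle of the black tray. Then put the bottles back, each standing upright and well centred on the coaster of its own colour. Let no bottle and not the pot tip over, and do not disturb the painted plate on its easel.

Things in the scene. Friction and masses are not known exactly. Their poses are not given: they have to be found in the camera images.
- bottle_red: tall round red glazed bottle with cream dots and a cork, loose, about 250 g; straight 48 mm diameter wall from its foot up to 100 mm, then a narrow neck 23 mm wide, 130 mm high with the cork; origin at the centre of its underside, z up its axis. At the start it stands on the coaster of its colour.
- bottle_yellow: tall round yellow glazed bottle with blue dots and a cork, loose, about 250 g; straight 48 mm diameter wall from its foot up to 100 mm, then a narrow neck 23 mm wide, 130 mm high with the cork; origin at the centre of its underside, z up its axis. At the start it stands on the coaster of its colour.
- bottle_green: tall round green glazed bottle with cream dots and a cork, loose, about 250 g; straight 48 mm diameter wall from its foot up to 100 mm, then a narrow neck 23 mm wide, 130 mm high with the cork; origin at the centre of its underside, z up its axis. At the start it stands on the coaster of its colour.
- coaster_red: flat red disc, 60 mm diameter, 4 mm thick, fixed on the display board; origin at the centre of its underside, so a bottle stands 4 mm above it. The three coasters stand in an arc about the pot's first place, each 60 mm from it and 73 mm apart, in an order that differs from start to start.
- coaster_yellow: flat yellow disc, 60 mm diameter, 4 mm thick, fixed on the display board; origin at the centre of its underside, so a bottle stands 4 mm above it. The three coasters stand in an arc about the pot's first place, each 60 mm from it and 73 mm apart, in an order that differs from start to start.
- coaster_green: flat green disc, 60 mm diameter, 4 mm thick, fixed on the display board; origin at the centre of its underside, so a bottle stands 4 mm above it. The three coasters stand in an arc about the pot's first place, each 60 mm from it and 73 mm apart, in an order that differs from start to start.
- pot: low round blue garlic pot, cream dots, blue lid fixed to it, loose, about 200 g; 54 mm diameter from 6 to 30 mm above its foot, lid top at 38 mm, 44 mm high with its cream knob; origin at the centre of its underside, z up. Starts on the wooden display board (210 x 200 x 12 mm, fixed), 9 mm from each bottle: too close for the gripper's body to come down while they stand there
- mat: round cork mat, 200 mm diameter, 4 mm thick, fixed on the counter, empty at the start; origin at the centre of its underside, z up. It is the side area: three bottles fit on it in a triangle.
- tray: square black tray, 170 x 170 mm, rim 14 mm high and 5 mm thick, fixed on the counter, with a white disc of 68 mm diameter at its centre whose top is 6 mm above the tray's origin; origin at the centre of its underside, z up, x and y along its sides
- show_plate: bystander: small painted plate (yellow rim, 100 mm diameter) on a wooden easel 70 mm wide, 110 mm high in all, loose, on the counter beyond the work; origin under the easel
There are look-alikes about, which are no part of the job. Of the things like the mat, leave any that is yellow; of the rest the smaller one is meant.

How it is judged:
By the outcome, as a careful person would: the job done as asked, in the order asked, and still so for the second after the job is handed in, with the robot touching nothing.
It also fails if it takes over 136 s, if anything falls off the work surface, if the arm or the gripper's body presses on something with over 40 N, if the wrist force passes 120 N, or if a joint passes its speed limit or range.

## Working session

There is one attempt and no reset: what is moved stays moved. The work goes in short steps, Python scripts to look and compute and a tool call to move; the robot and the scene stay as the last step left them, time stands still between calls to the robot, and variables do not carry over. Pictures are saved under pics/ and viewed, at most 14 in all, crops included, and the job is handed in when it is done.

Besides the shell and the picture viewer there is one more tool, called after "Request:" in YAML: its name, and indented under it one key for each argument. apply_moves: Moves the arm, as the interface text tells. Its arguments: {"type":"object","properties":{"commands":{"type":"array"},"claw":{"type":"number"}},"required":["commands"]}

```bash
mkdir -p pics; ls; python3 - <<'E'
from workcell import read_state,cams,bot
import cv2,numpy as np
print(read_state())
for n in("side","top"):
    d=cams.read_camera(n); np.savez(f"pics/{n}0.npz",**d)
    cv2.imwrite(f"pics/{n}0.png",cv2.resize(d["image"][:,:,::-1],(768,576)))
    print(n,d["intrinsics"],d["T"].round(4))
E
```

```text
pics
{'time_s': 0.0, 'joint_pos': array([ 1.12722023,  0.62933385,  0.03843409,  1.51838871, -0.02703122,
        0.99624356, -0.01996441]), 'qvel': array([-7.13105163e-05, -1.54609569e-04,  2.39205745e-04, -1.15704946e-03,
       -1.54328196e-03,  4.16805778e-04,  3.03035843e-04]), 'joint_efforts': array([ 5.24806237e-04, -5.63387883e+01,  1.22711454e+00, -1.93439466e+01,
        1.13055695e-02,  1.05135547e-02,  5.38210244e-06]), 'position': array([ 239.68501937, -603.87730397,  403.78994149]), 'tool_rot': array([-9.12210563e-04,  9.82210907e-01,  1.87778786e-01, -1.70891713e-04]), 'ft_force': array([-0.31654688, -0.37998091, -0.06725804]), 'ft_torque': array([-0.01800491, -0.00443581,  0.03116705]), 'grip_force': 0.0, 'width': 85.13571715131783}
side [[498.95382148   0.         254.82835186]
 [  0.         498.95382148 196.82392012]
 [  0.           0.           1.        ]] [[-8.1080000e-01 -3.4850000e-01  4.7030000e-01 -2.0861440e+02]
 [-5.8530000e-01  4.9770000e-01 -6.4010000e-01  9.3744310e+02]
 [-1.0900000e-02 -7.9430000e-01 -6.0750000e-01  1.0247924e+03]
 [ 0.0000000e+00  0.0000000e+00  0.0000000e+00  1.0000000e+00]]
top [[465.7780684    0.         251.59636736]
 [  0.         465.7780684  185.96137538]
 [  0.           0.           1.        ]] [[-6.0000000e-03 -9.9360000e-01  1.1320000e-01  3.8736910e+02]
 [-9.9990000e-01  7.0000000e-03  8.7000000e-03 -1.1521460e+02]
 [-9.4000000e-03 -1.1310000e-01 -9.9350000e-01  1.2130272e+03]
 [ 0.0000000e+00  0.0000000e+00  0.0000000e+00  1.0000000e+00]]
```

View pics/top0.png

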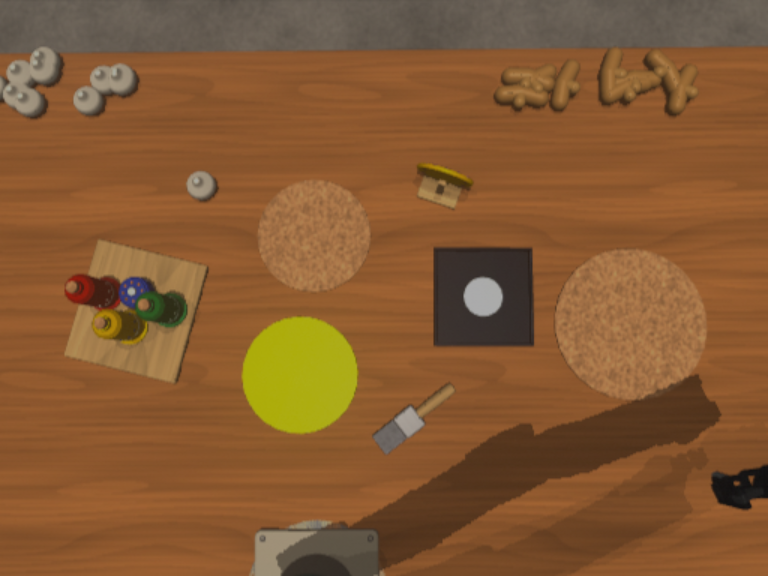

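View pics/side0.png

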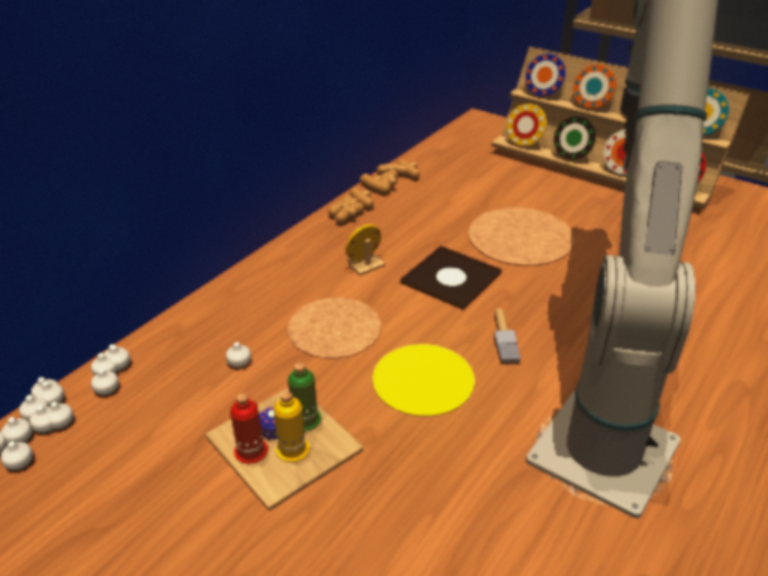

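Candidates for the mat (768-wide top picture): the small cork disc (315,235), the large cork disc (630,325) and the yellow disc (300,375). I choose the small cork disc. The pot is the blue one at (135,292), with red (95,290), yellow (120,325) and green (160,308) bottles around it. The white bulbs at (200,185) and the top left are not pots. The tray disc is at (483,297) and the plate at (443,187).

```bash
cat > h.py <<'E'
import numpy as np,cv2
from scipy.optimize import least_squares
def cloud(d):
    z=d["z_map"].astype(float);K=d["intrinsics"];v,u=np.indices(z.shape)
    P=np.stack([(u-K[0,2])/K[0,0]*z,(v-K[1,2])/K[1,1]*z,z,np.ones_like(z)],-1)@d["T"].T
    hsv=cv2.cvtColor(d["image"],cv2.COLOR_RGB2HSV)
    ok=z>0
    return P[ok][:,:3],hsv[ok].astype(int),d["image"][ok].astype(int)
HUE={"red":(lambda h:(h<6)|(h>172)),"yellow":(lambda h:(h>20)&(h<33)),"green":(lambda h:(h>45)&(h<90)),"blue":(lambda h:(h>105)&(h<135))}
def fit(p,R=None):
    c0=p[:,:2].mean(0)
    f=(lambda q:np.hypot(*(p[:,:2]-q[:2]).T)-(R or q[2]))
    r=least_squares(f,[*c0,R or 30],loss="soft_l1",f_scale=1)
    return r.x.round(1),np.abs(r.fun).mean().round(2)
E
cat > m.py <<'E'
from h import *
import sys
D={n:np.load(f"pics/{n}{sys.argv[1]}.npz") for n in("side","top")}
for n,d in D.items():
    P,H,C=cloud(d)
    for c,f in HUE.items():
        m=f(H[:,0])&(H[:,1]>110)&(H[:,2]>40)&(P[:,2]>8)&(P[:,2]<170)&(P[:,1]>100)&(P[:,0]>400)&(P[:,0]<720)
        p=P[m]
        if c!="blue":
            for lo,hi,R in((30,105,24),(10,20,None),(133,160,None)):
                q=p[(p[:,2]>lo)&(p[:,2]<hi)]
                if len(q)>8: print(n,c,lo,len(q),fit(q,R),"med",np.median(q,0).round(1))
            print("  zmax",np.percentile(p[:,2],99).round(1), )
        else:
            q=p[(p[:,2]>18)&(p[:,2]<42)]; print(n,"pot",len(q),fit(q,27),"zmax",p[:,2].max())
    # board height, mat, tray
    for nm,uv in (("mat",(315,235)),("tray",(483,297))):
        pass
d=D["top"];K=d["intrinsics"];z=d["z_map"]
def pt(u,v,d=d):
    u,v=u/1.5,v/1.5;Z=float(d["z_map"][int(round(v)),int(round(u))]);K=d["intrinsics"]
    return (d["T"]@[(u-K[0,2])/K[0,0]*Z,(v-K[1,2])/K[1,1]*Z,Z,1])[:3].round(1)
for nm,uv in dict(matL=(260,235),matR=(368,235),matC=(315,235),matT=(315,183),matB=(315,288),disc=(483,297),discL=(465,297),discR=(501,297),trT=(483,252),trB=(483,342),board=(170,350),brd2=(120,350),plate=(443,187),easel=(440,197),bulb=(201,185)).items(): print(nm,pt(*uv))
d=D["side"]
for nm,uv in dict(smat=(335,327),sdisc=(451,277),sboard=(290,485),stable=(300,550)).items(): print(nm,pt(*uv,d))
E
python3 m.py 0
python3 - <<'E'
import cv2
a=cv2.imread('pics/side0.png');b=cv2.imread('pics/top0.png')
cv2.imwrite('pics/crop0.png',cv2.hconcat([cv2.resize(a[340:520,190:380],(400,400)),cv2.resize(b[170:390,50:380],(400,400))]))
E
```

```text
side red 30 174 (array([501.9, 368. ,  24. ]), np.float64(1.22)) med [483.2 381.9  81.6]
side red 10 60 (array([501.2, 368. ,  25.8]), np.float64(1.92)) med [484.5 381.3  17.5]
side red 133 24 (array([499.8, 369.6,   9.8]), np.float64(1.31)) med [493.8 376.5 136.3]
  zmax 138.5
side yellow 30 207 (array([473.7, 255.8,  24. ]), np.float64(2.14)) med [452.1 266.4  75.7]
side yellow 10 83 (array([476.5, 296.9,  60.6]), np.float64(10.44)) med [440.2 329.3  17. ]
side yellow 133 29 (array([456.4, 296.9,  37.6]), np.float64(2.52)) med [444.6 328.8 137.2]
  zmax 139.0
side green 10 11 (array([469.6, 255.6,  22.8]), np.float64(0.74)) med [450.1 258.   17.3]
  zmax 131.2
side pot 1 (array([514.8, 350.5,  27. ]), np.float64(0.0)) zmax 54.71449800931657
top red 10 45 (array([502., 367.,  26.]), np.float64(1.39)) med [490.4 352.9  15.1]
top red 133 16 (array([502. , 368.4,  11.1]), np.float64(0.78)) med [502.7 359.8 135.7]
  zmax 138.2
top yellow 30 157 (array([473.1, 256.4,  24. ]), np.float64(9.15)) med [463.4 236.7  77.4]
top yellow 10 113 (array([606.3, 402.7, 202.5]), np.float64(10.1)) med 
[... 204 characters left out ...]
8  15.3]
top green 133 11 (array([474.2, 254.6,  10.3]), np.float64(0.35)) med [481.9 249.1 136.5]
  zmax 137.4
top pot 2 (array([541.4, 278.6,  27. ]), np.float64(0.0)) zmax 119.40744019315343
matL [603.9 100.8   6. ]
matR [602.  -88.7   8.4]
matC [603.7   4.5   2.8]
matT [696.5   4.7   5.5]
matB [509.9   4.    4.4]
disc [ 492.5 -287.9    1.9]
discL [ 492.3 -256.1    6.8]
discR [ 491.8 -318.3    6.9]
trT [ 571.  -289.3    5.1]
trB [ 414.3 -284.2   15.8]
board [404.1 253.    8. ]
brd2 [404.5 337.5  12.7]
plate [ 676.1 -217.4   50.9]
easel [ 668.  -215.3   11.5]
bulb [686.3 198.   38. ]
smat [595.7  13.5   8.1]
sdisc [ 486.9 -277.    11.4]
sboard [393.2 385.6  16.2]
stable [305.7 463.2   1.9]
```

View pics/crop0.png

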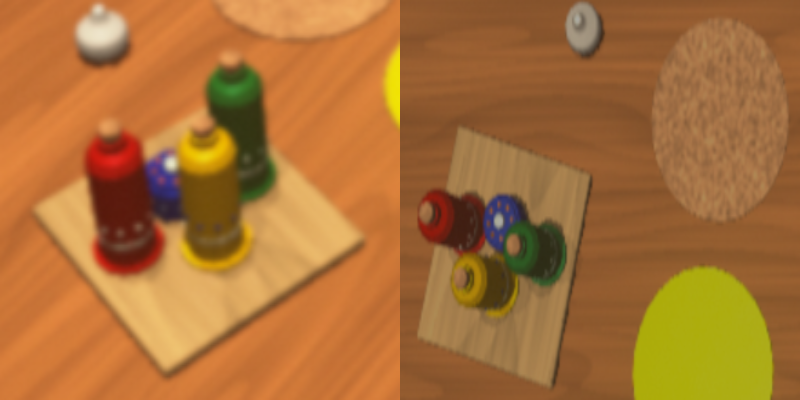

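The crop confirms it: red, yellow and green bottles stand around the blue pot, and the cork disc upper right is the small mat. I'll refine yellow, pot, mat, disc and tray from both views.

```bash
cat > m2.py <<'E'
from h import *
import sys
for n in("side","top"):
    d=np.load(f"pics/{n}0.npz");P,H,C=cloud(d)
    m=(H[:,0]>20)&(H[:,0]<33)&(H[:,1]>110)&(P[:,0]>400)&(P[:,1]>285)&(P[:,1]<350)&(P[:,0]<480)
    for lo,hi,R in((30,105,24),(10,20,None),(108,160,None)):
        q=P[m&(P[:,2]>lo)&(P[:,2]<hi)]
        if len(q)>5: print(n,"yellow",lo,len(q),fit(q,R))
    m=(C[:,2]>C[:,0]+15)&(C[:,2]>C[:,1])&(np.hypot(P[:,0]-503,P[:,1]-308)<40)&(P[:,2]>15)&(P[:,2]<75)
    q=P[m];print(n,"pot",len(q),q.mean(0).round(1),np.percentile(q[:,2],[5,50,95,100]).round(1),fit(q[q[:,2]<44],27))
    K,T=d["intrinsics"],d["T"]
    def plane(uv,z):
        r=(np.c_[uv,np.ones(len(uv))]@np.linalg.inv(K).T)@T[:3,:3].T;o=T[:3,3]
        return o+r*((z-o[2])/r[:,2])[:,None]
    img=d["image"];v,u=np.indices(img.shape[:2]);uv=np.c_[u.ravel(),v.ravel()].astype(float)
    G=cv2.cvtColor(img,cv2.COLOR_RGB2HSV).reshape(-1,3).astype(int)
    def disc(nm,c,z,w,mask):
        X=plane(uv,z);mk=mask&(np.hypot(X[:,0]-c[0],X[:,1]-c[1])<w)
        M=mk.reshape(img.shape[:2]).astype(np.uint8);M=cv2.morphologyEx(M,cv2.MORPH_CLOSE,np.ones((5,5)))
        k,_=cv2.findContours(M,0,1);k=max(k,key=cv2.contourArea)[:,0]
        print(n,nm,fit(plane(k.astype(float),z)))
    disc("disc",(492,-287),6,60,(G[:,1]<70)&(G[:,2]>100))
    rgb=img.reshape(-1,3).astype(float)
    disc("mat",(603,5),4,125,(G[:,1]<135)) if 1 else 0
    disc("tray",(492,-287),14,130,(G[:,2]<75)) 
    X=plane(uv,4); s=np.hypot(X[:,0]-603,X[:,1]-5)
    print("mat S",np.percentile(G[s<80,1],[5,50,95]),"wood S",np.percentile(G[(s>110)&(s<125),1],[5,50,95]))
    for c,f in HUE.items():
        if c!="blue":
            q=P[(H[:,1]>60)&f(H[:,0])&(P[:,2]>105)&(P[:,2]<128)&(P[:,1]>200)];print(n,c,"shoulder z med",len(q))
E
python3 m2.py
```

```text
side yellow 10 58 (array([444.6, 321.6,  26.4]), np.float64(1.9))
side yellow 108 168 (array([443. , 322.9,  16.5]), np.float64(3.46))
side pot 83 [500.3 323.1  49.7] [43.3 50.1 54.2 57. ] (array([499. , 304.5,  27. ]), np.float64(1.19))
side disc (array([ 494.1, -286.9,   36. ]), np.float64(1.05))Traceback (most recent call last):
  File "m2.py", line 24, in <module>
    disc("mat",(603,5),4,125,(G[:,1]<135)) if 1 else 0
    ~~~~^^^^^^^^^^^^^^^^^^^^^^^^^^^^^^^^^^
  File "m2.py", line 20, in disc
    k,_=cv2.findContours(M,0,1);k=max(k,key=cv2.contourArea)[:,0]
                                  ~~~^^^^^^^^^^^^^^^^^^^^^^^
ValueError: max() iterable argument is empty
```

```bash
sed -i 's/(G\[:,1\]<135)) if 1 else 0/(G[:,1]<MS[n]))/; s/^for n in("side","top"):/MS=dict(side=165,top=135)\nfor n in("side","top"):/' m2.py
python3 - <<'E'
s=open('m2.py').read()
i=s.index('    disc("mat"');l=s[i:s.index('\n',i)+1]
s=s.replace(l,'')
s=s.replace('    for c,f in HUE',"    MS[n]=(np.percentile(G[s<80,1],50)+np.percentile(G[(s>110)&(s<125),1],50))/2\n"+l+'    for c,f in HUE')
open('m2.py','w').write(s)
E
python3 m2.py
```

```text
side yellow 10 58 (array([444.6, 321.6,  26.4]), np.float64(1.9))
side yellow 108 168 (array([443. , 322.9,  16.5]), np.float64(3.46))
side pot 83 [500.3 323.1  49.7] [43.3 50.1 54.2 57. ] (array([499. , 304.5,  27. ]), np.float64(1.19))
side disc (array([ 494.1, -286.9,   36. ]), np.float64(1.05))
side tray (array([ 488.9, -277.7,   93. ]), np.float64(8.69))
mat S [148. 153. 157.] wood S [183. 185. 187.]
side mat (array([604.2,   7.6,  98.3]), np.float64(1.1))
side red shoulder z med 160
side yellow shoulder z med 161
side green shoulder z med 78
top yellow 30 39 (array([446.3, 322.5,  24. ]), np.float64(0.39))
top yellow 10 84 (array([445.1, 322. ,  26.9]), np.float64(1.9))
top yellow 108 247 (array([444.8, 321.2,  17.6]), np.float64(3.51))
top pot 199 [504.7 307.7  48.7] [43.4 49.2 53.2 56.7] (array([503.8, 307.7,  27. ]), np.float64(2.97))
top disc (array([ 493.9, -286.4,   32.9]), np.float64(0.52))
top tray (array([ 494.2, -285.5,   93.4]), np.float64(8.88))
mat S [141. 146. 148.] wood S [170. 172. 175.]
top mat (array([604. ,   7.2,  98.5]), np.float64(0.63))
top red shoulder z med 173
top yellow shoulder z med 222
top green shoulder z med 171
```

```bash
cat > g.py <<'E'
# g.py x y z [more triples]: tool-axis shifts (m) from the measured pose through the waypoints
import sys,numpy as np
from workcell import read_state
from scipy.spatial.transform import Rotation as R
s=read_state();q=s["tool_rot"];M=R.from_quat([*q[1:],q[0]]).as_matrix();p=s["position"]
print("t",round(s["time_s"],2),"p",p.round(1),"yang",round(np.degrees(np.arctan2(M[1,1],M[0,1])),2),"tilt",round(np.degrees(np.arccos(-M[2,2])),2),"w",round(s["width"],1),"F",s["ft_force"].round(1),"j7",s["joint_pos"][6].round(2))
for w in np.array(sys.argv[1:],float).reshape(-1,3):
    d=M.T@(w-p)/1000;n=int(np.ceil(np.linalg.norm(d)/.045))
    print("to",w,"total",d.round(4),"rows",n,"each",(d/max(n,1)).round(4));p=w
E
```

Request:
apply_moves:
  commands:
    - [[0,0,0],-0.135]
    - [[0,0,0],-0.135]
    - [[0,0,0],-0.135]
    - [[0,0,0],-0.135]
    - [[0,0,0],-0.135]
    - [[0,0,0],-0.135]
    - [[0,0,0],-0.135]
  claw: -1

```text
time_s: 0.8
position: [239.6, -604.0, 404.2]
tool_rot: [-0.001, 0.787, 0.616, 0.0]
ft_force: [0.3, 0.3, 0.6]
width: 85.0
grip_force: 0.0
```

```bash
python3 g.py 520 -100 405 501.8 368 405 501.8 368 256
```

```text
t 0.8 p [ 239.6 -604.   404.2] yang -13.9 tilt 0.06 w 85.0 F [0.3 0.3 0.6] j7 0.78
to [ 520. -100.  405.] total [ 5.566e-01  1.511e-01 -4.000e-04] rows 13 each [ 0.0428  0.0116 -0.    ]
to [501.8 368.  405. ] total [ 0.4499 -0.1301  0.0005] rows 11 each [ 0.0409 -0.0118  0.    ]
to [501.8 368.  256. ] total [-1.00e-04  1.00e-04  1.49e-01] rows 4 each [-0.      0.      0.0372]
```

Request:
apply_moves:
  commands:
    - [[0.043,0.0116,0],0]
    - [[0.043,0.0116,0],0]
    - [[0.043,0.0116,0],0]
    - [[0.043,0.0116,0],0]
    - [[0.043,0.0116,0],0]
    - [[0.043,0.0116,0],0]
    - [[0.043,0.0116,0],0]
    - [[0.043,0.0116,0],0]

```text
time_s: 1.6
position: [414.6, -291.8, 404.6]
tool_rot: [-0.0, 0.789, 0.614, -0.0]
ft_force: [0.7, -0.3, 0.1]
width: 85.5
grip_force: 0.0
```

Request:
apply_moves:
  commands:
    - [[0.043,0.0116,0],0]
    - [[0.043,0.0116,0],0]
    - [[0.043,0.0116,0],0]
    - [[0.043,0.0116,0],0]
    - [[0.043,0.0116,0],0]
    - [[0.041,-0.012,0],0]
    - [[0.041,-0.012,0],0]
    - [[0.041,-0.012,0],0]

```text
time_s: 2.4
position: [518.2, 30.4, 404.4]
tool_rot: [-0.0, 0.789, 0.614, -0.0]
ft_force: [0.8, -0.2, 0.8]
width: 85.5
grip_force: 0.0
```

Request:
apply_moves:
  commands:
    - [[0.041,-0.012,0],0]
    - [[0.041,-0.012,0],0]
    - [[0.041,-0.012,0],0]
    - [[0.041,-0.012,0],0]
    - [[0.041,-0.012,0],0]
    - [[0.041,-0.012,0],0]
    - [[0.03,-0.01,0],0]
    - [[0,0,0],0]

```text
time_s: 3.2
position: [504.7, 322.2, 404.4]
tool_rot: [-0.002, 0.787, 0.617, 0.001]
ft_force: [-0.6, -0.1, -0.6]
width: 85.2
grip_force: 0.0
```

```bash
python3 g.py 501.8 368 300 501.8 368 256
```

```text
t 3.2 p [504.7 322.2 404.4] yang -13.76 tilt 0.26 w 85.2 F [-0.6 -0.1 -0.6] j7 -1.03
to [501.8 368.  300. ] total [ 0.0434 -0.0135  0.1046] rows 3 each [ 0.0145 -0.0045  0.0349]
to [501.8 368.  256. ] total [-0.0002  0.0001  0.044 ] rows 1 each [-0.0002  0.0001  0.044 ]
```

Request:
apply_moves:
  commands:
    - [[0.043,-0.0135,0],0]
    - [[0,0,0.035],0]
    - [[0,0,0.035],0]
    - [[0,0,0.02],0]
    - [[0,0,0],0]

```text
time_s: 3.7
position: [503.4, 359.6, 311.3]
tool_rot: [0.0, 0.789, 0.614, -0.004]
ft_force: [-0.5, 0.4, 0.0]
width: 85.6
grip_force: 0.0
```

```bash
python3 g.py 501.8 368 256
```

```text
t 3.7 p [503.4 359.6 311.3] yang -14.25 tilt 0.44 w 85.6 F [-0.5  0.4  0. ] j7 -1.12
to [501.8 368.  256. ] total [ 0.0081 -0.0034  0.0552] rows 2 each [ 0.004  -0.0017  0.0276]
```

Request:
apply_moves:
  commands:
    - [[0.008,-0.0034,0.0],0]
    - [[0,0,0.02],0]
    - [[0,0,0.02],0]
    - [[0,0,0.015],0]
    - [[0,0,0],0]
    - [[0,0,0],0]

```text
time_s: 4.3
position: [503.2, 370.5, 260.5]
tool_rot: [-0.0, 0.789, 0.614, 0.001]
ft_force: [0.4, -0.1, -0.3]
width: 85.7
grip_force: 0.0
```

```bash
python3 g.py 501.8 368 256
```

```text
t 4.3 p [503.2 370.5 260.5] yang -14.21 tilt 0.07 w 85.7 F [ 0.4 -0.1 -0.3] j7 -1.15
to [501.8 368.  256. ] total [-0.0028 -0.0008  0.0045] rows 1 each [-0.0028 -0.0008  0.0045]
```

Request:
apply_moves:
  commands:
    - [[-0.0025,-0.0008,0.003],0]
    - [[0,0,0],0]
    - [[0,0,0],0]

```text
time_s: 4.6
position: [501.6, 367.8, 257.3]
tool_rot: [0.0, 0.789, 0.614, 0.0]
ft_force: [0.6, -0.2, -0.0]
width: 85.5
grip_force: 0.0
```

```bash
python3 g.py 501.8 368 256; python3 - <<'E'
from workcell import cams
import cv2,numpy as np
o=[]
for n,(u,v) in dict(side=(165,280),top=(65,190)).items():
    d=cams.read_camera(n);u0,v0=max(u-65,0),v-70
    o.append(cv2.resize(d["image"][v0:v0+140,u0:u0+130,::-1],(390,420)))
cv2.imwrite("pics/g1.png",cv2.hconcat(o))
E
```

```text
t 4.6 p [501.6 367.8 257.3] yang -14.22 tilt 0.05 w 85.5 F [ 0.6 -0.2 -0. ] j7 -1.16
to [501.8 368.  256. ] total [0.0003 0.0001 0.0013] rows 1 each [0.0003 0.0001 0.0013]
```

View pics/g1.png

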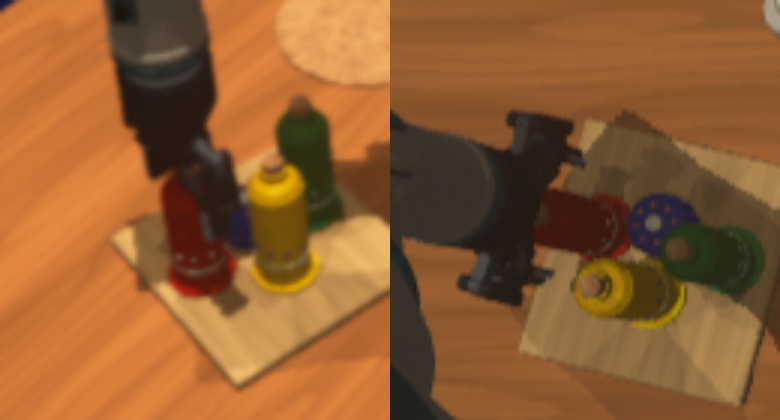

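The gripper straddles the red bottle (side crop about (195,200)), and its near finger is clear of yellow. Closing now.

Request:
apply_moves:
  commands:
    - [[0,0,0],0]
    - [[0,0,0],0]
    - [[0,0,0],0]
    - [[0,0,0],0]
    - [[0,0,0],0]
    - [[0,0,0],0]
  claw: 1

```text
time_s: 5.3
position: [501.3, 368.1, 257.1]
tool_rot: [-0.0, 0.789, 0.614, 0.0]
ft_force: [-2.6, 0.3, 5.9]
width: 46.7
grip_force: 61.6
```

```bash
python3 g.py 501.6 367.8 405 659 7 405 659 7 247
```

```text
t 5.3 p [501.3 368.1 257.1] yang -14.2 tilt 0.02 w 46.7 F [-2.6  0.3  5.9] j7 -1.16
to [501.6 367.8 405. ] total [-0.0002  0.0004 -0.1479] rows 4 each [-0.      0.0001 -0.037 ]
to [659.   7. 405.] total [-3.112e-01  2.411e-01 -1.000e-04] rows 9 each [-0.0346  0.0268 -0.    ]
to [659.   7. 247.] total [-0.     0.     0.158] rows 4 each [-0.      0.      0.0395]
```

Request:
apply_moves:
  commands:
    - [[0,0,-0.01],0]
    - [[0,0,-0.02],0]
    - [[0,0,-0.03],0]
    - [[0,0,-0.03],0]
    - [[0,0,-0.03],0]
    - [[0,0,-0.02],0]
    - [[0,0,-0.01],0]
    - [[-0.01,0.008,0],0]

```text
time_s: 6.1
position: [506.0, 357.8, 407.8]
tool_rot: [-0.001, 0.788, 0.615, 0.001]
ft_force: [0.1, 0.1, -4.4]
width: 46.7
grip_force: 62.2
```

Request:
apply_moves:
  commands:
    - [[-0.02,0.015,0],0]
    - [[-0.03,0.023,0],0]
    - [[-0.03,0.023,0],0]
    - [[-0.03,0.023,0],0]
    - [[-0.03,0.023,0],0]
    - [[-0.03,0.023,0],0]
    - [[-0.03,0.023,0],0]
    - [[-0.03,0.023,0],0]

```text
time_s: 6.9
position: [620.9, 86.8, 404.6]
tool_rot: [-0.0, 0.789, 0.614, -0.002]
ft_force: [1.0, 0.8, -3.0]
width: 46.5
grip_force: 62.2
```

Request:
apply_moves:
  commands:
    - [[-0.03,0.023,0],0]
    - [[-0.02,0.015,0],0]
    - [[-0.01,0.008,0],0]
    - [[0,0,0],0]

```text
time_s: 7.3
position: [650.9, 17.5, 405.0]
tool_rot: [-0.0, 0.79, 0.613, -0.001]
ft_force: [0.6, -1.4, -3.2]
width: 46.7
grip_force: 62.2
```

```bash
python3 g.py 659 7 380 659 7 246
```

```text
t 7.3 p [650.9  17.5 405. ] yang -14.45 tilt 0.17 w 46.7 F [ 0.6 -1.4 -3.2] j7 -0.49
to [659.   7. 380.] total [-0.0081  0.0105  0.025 ] rows 1 each [-0.0081  0.0105  0.025 ]
to [659.   7. 246.] total [0.0003 0.0003 0.134 ] rows 3 each [0.0001 0.0001 0.0447]
```

Request:
apply_moves:
  commands:
    - [[-0.008,0.0105,0.02],0]
    - [[0,0,0.03],0]
    - [[0,0,0.03],0]
    - [[0,0,0.03],0]
    - [[0,0,0.02],0]
    - [[0,0,0.01],0]
    - [[0,0,0],0]
    - [[0,0,0],0]

```text
time_s: 8.1
position: [659.3, 11.3, 267.6]
tool_rot: [0.0, 0.789, 0.615, 0.001]
ft_force: [-0.2, 0.4, -3.5]
width: 46.5
grip_force: 62.2
```

```bash
python3 g.py 659 7 246
```

```text
t 8.1 p [659.3  11.3 267.6] yang -14.15 tilt 0.08 w 46.5 F [-0.2  0.4 -3.5] j7 -0.52
to [659.   7. 246.] total [-0.0042  0.0007  0.0216] rows 1 each [-0.0042  0.0007  0.0216]
```

Request:
apply_moves:
  commands:
    - [[-0.004,0,0.01],0]
    - [[0,0,0.006],0]
    - [[0,0,0.003],0]
    - [[0,0,0.0015],0]
    - [[0,0,0.0],0]
    - [[0,0,0],0]

```text
time_s: 8.7
position: [658.2, 6.5, 246.4]
tool_rot: [0.0, 0.789, 0.614, 0.0]
ft_force: [0.6, -0.6, -3.7]
width: 46.8
grip_force: 62.2
```

```bash
python3 g.py 659 7 245
```

```text
t 8.7 p [658.2   6.5 246.4] yang -14.2 tilt 0.03 w 46.8 F [ 0.6 -0.6 -3.7] j7 -0.52
to [659.   7. 245.] total [0.0007 0.0006 0.0014] rows 1 each [0.0007 0.0006 0.0014]
```

Request:
apply_moves:
  commands:
    - [[0,0,0.001],0]
    - [[0,0,0.001],0]
    - [[0,0,0.0],0]
    - [[0,0,0],0]

```text
time_s: 9.1
position: [658.3, 6.5, 245.1]
tool_rot: [0.0, 0.789, 0.614, 0.0]
ft_force: [-1.9, -0.2, 5.8]
width: 46.8
grip_force: 62.8
```

Request:
apply_moves:
  commands:
    - [[0,0,0],0]
    - [[0,0,0],0]
    - [[0,0,0],0]
    - [[0,0,0],0]
    - [[0,0,0],0]
  claw: -1

```text
time_s: 9.6
position: [658.1, 6.3, 244.1]
tool_rot: [-0.0, 0.789, 0.614, -0.0]
ft_force: [-0.4, -0.3, -0.7]
width: 85.7
grip_force: 0.0
```

Request:
apply_moves:
  commands:
    - [[0,0,-0.01],0]
    - [[0,0,-0.03],0]
    - [[0,0,-0.04],0]
    - [[0,0,-0.04],0]
    - [[0,0,-0.02],0]
    - [[0,0,0],0]

```text
time_s: 10.2
position: [659.1, 6.6, 389.1]
tool_rot: [0.002, 0.789, 0.614, 0.003]
ft_force: [-0.5, 0.7, 0.7]
width: 85.4
grip_force: 0.0
```

```bash
python3 g.py 473.8 255.2 385 473.8 255.2 257;python3 - <<'E'
from workcell import cams
import numpy as np
for n in("side","top"): np.savez(f"pics/{n}1.npz",**cams.read_camera(n))
from h import *
for n in("side","top"):
    P,H,C=cloud(np.load(f"pics/{n}1.npz"))
    m=HUE["red"](H[:,0])&(H[:,1]>110)&(P[:,2]>15)&(P[:,2]<100)&(abs(P[:,0]-659)<50)&(abs(P[:,1]-7)<50);q=P[m]
    print(n,len(q),fit(q,24) if len(q)>8 else 0,np.percentile(q[:,2],[1,99]))
E
```

```text
t 10.2 p [659.1   6.6 389.1] yang -14.22 tilt 0.48 w 85.4 F [-0.5  0.7  0.7] j7 -0.47
to [473.8 255.2 385. ] total [ 0.1954 -0.2408  0.0027] rows 7 each [ 0.0279 -0.0344  0.0004]
to [473.8 255.2 257. ] total [-0.0003 -0.001   0.128 ] rows 3 each [-0.0001 -0.0003  0.0427]
side 119 (array([659.2,   6.5,  24. ]), np.float64(2.04)) [15.3933265 99.0602328]Traceback (most recent call last):
  File "<stdin>", line 8, in <module>
    return _quantile_unchecked(
        a, q, axis, out, overwrite_input, method, keepdims, weights)
    return _ureduce(a,
                    func=_quantile_ureduce_func,
    ...<5 lines>...
                    overwrite_input=overwrite_input,
                    method=method)
    r = func(a, **kwargs)
    result = _quantile(arr,
                       quantiles=q,
    ...<2 lines>...
                       out=out,
                       weights=wgt)
    slices_having_nans = np.isnan(arr[-1, ...])
                                  ~~~^^^^^^^^^
IndexError: index -1 is out of bounds for axis 0 with size 0
```

Red stands on the mat at (659, 6.5), and camera and robot agree to within 1 mm. Next is green.

Request:
apply_moves:
  commands:
    - [[0.028,-0.0344,0],0]
    - [[0.028,-0.0344,0],0]
    - [[0.028,-0.0344,0],0]
    - [[0.028,-0.0344,0],0]
    - [[0.028,-0.0344,0],0]
    - [[0.028,-0.0344,0],0]
    - [[0.028,-0.0344,0],0]
    - [[0,0,0],0]

```text
time_s: 11.1
position: [467.8, 261.3, 383.4]
tool_rot: [-0.003, 0.786, 0.619, -0.001]
ft_force: [-0.3, 0.2, 0.1]
width: 85.2
grip_force: 0.0
```

```bash
python3 g.py 473.8 255.2 385 473.8 255.2 257
```

```text
t 11.1 p [467.8 261.3 383.4] yang -13.57 tilt 0.31 w 85.2 F [-0.3  0.2  0.1] j7 -0.99
to [473.8 255.2 385. ] total [-0.0045  0.0072 -0.0017] rows 1 each [-0.0045  0.0072 -0.0017]
to [473.8 255.2 257. ] total [-0.0002  0.0007  0.128 ] rows 3 each [-0.0001  0.0002  0.0427]
```

Request:
apply_moves:
  commands:
    - [[0,0,0.03],0]
    - [[0,0,0.03],0]
    - [[0,0,0],0]
    - [[0,0,0],0]

```text
time_s: 11.5
position: [472.7, 255.1, 323.6]
tool_rot: [-0.0, 0.789, 0.614, -0.001]
ft_force: [0.9, 0.1, -0.3]
width: 85.2
grip_force: 0.0
```

```bash
python3 g.py 473.8 255.2 320 473.8 255.2 257
```

```text
t 11.5 p [472.7 255.1 323.6] yang -14.22 tilt 0.15 w 85.2 F [ 0.9  0.1 -0.3] j7 -1.02
to [473.8 255.2 320. ] total [0.0004 0.0011 0.0036] rows 1 each [0.0004 0.0011 0.0036]
to [473.8 255.2 257. ] total [0.0001 0.0001 0.063 ] rows 2 each [0.0001 0.0001 0.0315]
```

Request:
apply_moves:
  commands:
    - [[0.0004,0.001,0.02],0]
    - [[0,0,0.02],0]
    - [[0,0,0.02],0]
    - [[0,0,0.0055],0]
    - [[0,0,0],0]
    - [[0,0,0],0]
    - [[0,0,0],0]

```text
time_s: 12.2
position: [474.3, 255.8, 259.9]
tool_rot: [0.0, 0.789, 0.614, 0.001]
ft_force: [0.3, -0.3, -0.7]
width: 85.2
grip_force: 0.0
```

```bash
python3 g.py 473.8 255.2 257
```

```text
t 12.2 p [474.3 255.8 259.9] yang -14.22 tilt 0.13 w 85.2 F [ 0.3 -0.3 -0.7] j7 -1.06
to [473.8 255.2 257. ] total [-0.0007 -0.0003  0.0029] rows 1 each [-0.0007 -0.0003  0.0029]
```

Request:
apply_moves:
  commands:
    - [[-0.0007,-0.0003,0.002],0]
    - [[0,0,0],0]
    - [[0,0,0],0]

```text
time_s: 12.5
position: [473.4, 255.0, 256.9]
tool_rot: [0.0, 0.789, 0.614, 0.0]
ft_force: [0.2, 0.9, -0.5]
width: 85.1
grip_force: 0.0
```

Request:
apply_moves:
  commands:
    - [[0,0,0],0]
    - [[0,0,0],0]
    - [[0,0,0],0]
    - [[0,0,0],0]
    - [[0,0,0],0]
    - [[0,0,0],0]
  claw: 1

```text
time_s: 13.1
position: [473.1, 255.2, 257.1]
tool_rot: [-0.0, 0.789, 0.614, -0.0]
ft_force: [-2.0, 0.1, 6.6]
width: 46.8
grip_force: 61.2
```

```bash
python3 g.py 473.8 255.2 405 576 -41 405
```

```text
t 13.1 p [473.1 255.2 257.1] yang -14.19 tilt 0.01 w 46.8 F [-2.   0.1  6.6] j7 -1.06
to [473.8 255.2 405. ] total [ 0.0002  0.0006 -0.1479] rows 4 each [ 0.      0.0002 -0.037 ]
to [576. -41. 405.] total [-0.2621  0.1717 -0.    ] rows 7 each [-0.0374  0.0245 -0.    ]
```

Request:
apply_moves:
  commands:
    - [[0,0,-0.01],0]
    - [[0,0,-0.02],0]
    - [[0,0,-0.03],0]
    - [[0,0,-0.03],0]
    - [[0,0,-0.03],0]
    - [[0,0,-0.02],0]
    - [[0,0,-0.01],0]
    - [[-0.011,0.0077,0],0]

```text
time_s: 13.9
position: [477.7, 243.9, 407.9]
tool_rot: [-0.0, 0.788, 0.616, 0.002]
ft_force: [-0.3, 0.4, -2.3]
width: 47.0
grip_force: 62.1
```

Request:
apply_moves:
  commands:
    - [[-0.02,0.013,0],0]
    - [[-0.03,0.02,0],0]
    - [[-0.03,0.02,0],0]
    - [[-0.03,0.02,0],0]
    - [[-0.03,0.02,0],0]
    - [[-0.03,0.02,0],0]
    - [[-0.03,0.02,0],0]
    - [[-0.02,0.013,0],0]

```text
time_s: 14.7
position: [565.6, -11.5, 404.7]
tool_rot: [-0.0, 0.79, 0.613, -0.002]
ft_force: [-0.3, 0.3, -3.0]
width: 46.6
grip_force: 62.1
```

Request:
apply_moves:
  commands:
    - [[-0.02,0.012,0],0]
    - [[-0.011,0.006,0],0]
    - [[0,0,0],0]
    - [[0,0,0],0]

```text
time_s: 15.1
position: [575.0, -40.5, 406.0]
tool_rot: [-0.001, 0.789, 0.614, -0.0]
ft_force: [0.1, -0.2, -2.0]
width: 46.9
grip_force: 62.1
```

```bash
python3 g.py 576 -41 375 576 -41 246
```

```text
t 15.1 p [575.  -40.5 406. ] yang -14.19 tilt 0.12 w 46.9 F [ 0.1 -0.2 -2. ] j7 -0.39
to [576. -41. 375.] total [-0.0003  0.0011  0.031 ] rows 1 each [-0.0003  0.0011  0.031 ]
to [576. -41. 246.] total [-1.00e-04  2.00e-04  1.29e-01] rows 3 each [-0.      0.0001  0.043 ]
```

Request:
apply_moves:
  commands:
    - [[0,0.001,0.02],0]
    - [[0,0,0.03],0]
    - [[0,0,0.03],0]
    - [[0,0,0.03],0]
    - [[0,0,0.02],0]
    - [[0,0,0.015],0]
    - [[0,0,0.006],0]
    - [[0,0,0],0]

```text
time_s: 15.9
position: [576.1, -40.0, 255.1]
tool_rot: [-0.001, 0.789, 0.615, -0.0]
ft_force: [-0.1, 0.1, -2.8]
width: 46.6
grip_force: 62.1
```

Request:
apply_moves:
  commands:
    - [[0,0,0.002],0]
    - [[0,0,0.0],0]
    - [[0,0,0.0],0]
    - [[0,0,0],0]

```text
time_s: 16.3
position: [576.6, -41.4, 254.3]
tool_rot: [0.0, 0.789, 0.614, 0.0]
ft_force: [0.9, -0.3, -2.6]
width: 46.8
grip_force: 62.1
```

```bash
python3 g.py 576 -41 245
```

```text
t 16.3 p [576.6 -41.4 254.3] yang -14.22 tilt 0.06 w 46.8 F [ 0.9 -0.3 -2.6] j7 -0.46
to [576. -41. 245.] total [ 0.0003 -0.0007  0.0093] rows 1 each [ 0.0003 -0.0007  0.0093]
```

Request:
apply_moves:
  commands:
    - [[0,0,0.005],0]
    - [[0,0,0.0025],0]
    - [[0,0,0.0015],0]
    - [[0,0,0.0005],0]
    - [[0,0,0],0]
    - [[0,0,0],0]

```text
time_s: 16.9
position: [576.3, -41.3, 245.1]
tool_rot: [0.0, 0.789, 0.614, -0.0]
ft_force: [-3.2, 0.6, 7.6]
width: 46.5
grip_force: 63.0
```

Request:
apply_moves:
  commands:
    - [[0,0,0],0]
    - [[0,0,0],0]
    - [[0,0,0],0]
    - [[0,0,0],0]
    - [[0,0,0],0]
  claw: -1

```text
time_s: 17.4
position: [576.5, -41.4, 244.1]
tool_rot: [-0.0, 0.789, 0.614, 0.0]
ft_force: [0.5, 1.0, 0.4]
width: 85.7
grip_force: 0.0
```

Request:
apply_moves:
  commands:
    - [[0,0,-0.01],0]
    - [[0,0,-0.03],0]
    - [[0,0,-0.04],0]
    - [[0,0,-0.04],0]
    - [[0,0,-0.02],0]
    - [[0,0,0],0]
    - [[0,0,0],0]

```text
time_s: 18.1
position: [576.2, -41.5, 384.7]
tool_rot: [0.0, 0.789, 0.614, 0.0]
ft_force: [-1.2, -0.5, 0.2]
width: 85.5
grip_force: 0.0
```

```bash
python3 g.py 444.8 322.2 385 444.8 322.2 320
```

```text
t 18.1 p [576.2 -41.5 384.7] yang -14.22 tilt 0.04 w 85.5 F [-1.2 -0.5  0.2] j7 -0.4
to [444.8 322.2 385. ] total [ 0.3203 -0.2167 -0.0005] rows 9 each [ 0.0356 -0.0241 -0.0001]
to [444.8 322.2 320. ] total [ 0.    -0.     0.065] rows 2 each [ 0.     -0.      0.0325]
```

Request:
apply_moves:
  commands:
    - [[0.0356,-0.0241,0],0]
    - [[0.0356,-0.0241,0],0]
    - [[0.0356,-0.0241,0],0]
    - [[0.0356,-0.0241,0],0]
    - [[0.0356,-0.0241,0],0]
    - [[0.0356,-0.0241,0],0]
    - [[0.0356,-0.0241,0],0]
    - [[0.0356,-0.0241,0],0]

```text
time_s: 18.9
position: [458.2, 283.1, 382.7]
tool_rot: [-0.0, 0.789, 0.614, -0.002]
ft_force: [1.3, -0.7, 1.0]
width: 85.0
grip_force: 0.0
```

Request:
apply_moves:
  commands:
    - [[0.02,-0.0141,0],0]
    - [[0.015,-0.01,0.02],0]
    - [[0,0,0.03],0]
    - [[0,0,0.01],0]
    - [[0,0,0],0]
    - [[0,0,0],0]

```text
time_s: 19.5
position: [445.1, 321.4, 324.3]
tool_rot: [0.0, 0.789, 0.614, -0.0]
ft_force: [0.3, -0.5, 0.2]
width: 85.2
grip_force: 0.0
```

```bash
python3 g.py 444.8 322.2 257
```

```text
t 19.5 p [445.1 321.4 324.3] yang -14.27 tilt 0.03 w 85.2 F [ 0.3 -0.5  0.2] j7 -1.14
to [444.8 322.2 257. ] total [ 0.0007 -0.0005  0.0673] rows 2 each [ 0.0004 -0.0002  0.0336]
```

Request:
apply_moves:
  commands:
    - [[0,0,0.02],0]
    - [[0,0,0.02],0]
    - [[0,0,0.02],0]
    - [[0,0,0.007],0]
    - [[0,0,0],0]
    - [[0,0,0],0]
    - [[0,0,0],0]

```text
time_s: 20.2
position: [445.2, 322.1, 258.4]
tool_rot: [0.0, 0.789, 0.614, 0.001]
ft_force: [0.0, -0.1, -0.6]
width: 85.4
grip_force: 0.0
```

```bash
python3 g.py 444.8 322.2 257
```

```text
t 20.2 p [445.2 322.1 258.4] yang -14.22 tilt 0.13 w 85.4 F [ 0.  -0.1 -0.6] j7 -1.18
to [444.8 322.2 257. ] total [-0.     -0.0004  0.0014] rows 1 each [-0.     -0.0004  0.0014]
```

Request:
apply_moves:
  commands:
    - [[0,0,0],0]
    - [[0,0,0],0]
    - [[0,0,0],0]
    - [[0,0,0],0]
    - [[0,0,0],0]
    - [[0,0,0],0]
    - [[0,0,0],0]
  claw: 1

```text
time_s: 20.9
position: [444.6, 322.1, 257.9]
tool_rot: [-0.0, 0.789, 0.614, 0.0]
ft_force: [-1.5, 0.3, 5.7]
width: 46.7
grip_force: 61.2
```

```bash
python3 g.py 444.8 322.2 405 576 55 405
```

```text
t 20.9 p [444.6 322.1 257.9] yang -14.2 tilt 0.03 w 46.7 F [-1.5  0.3  5.7] j7 -1.18
to [444.8 322.2 405. ] total [ 0.0002  0.0002 -0.1471] rows 4 each [ 0.0001  0.0001 -0.0368]
to [576.  55. 405.] total [-0.2269  0.1927 -0.    ] rows 7 each [-0.0324  0.0275 -0.    ]
```

Request:
apply_moves:
  commands:
    - [[0,0,-0.01],0]
    - [[0,0,-0.02],0]
    - [[0,0,-0.03],0]
    - [[0,0,-0.03],0]
    - [[0,0,-0.03],0]
    - [[0,0,-0.02],0]
    - [[0,0,-0.01],0]
    - [[-0.01,0.0085,0],0]

```text
time_s: 21.7
position: [449.8, 311.5, 408.6]
tool_rot: [-0.001, 0.788, 0.616, 0.002]
ft_force: [-0.3, 0.4, -2.2]
width: 46.3
grip_force: 62.0
```

Request:
apply_moves:
  commands:
    - [[-0.02,0.017,0],0]
    - [[-0.03,0.0255,0],0]
    - [[-0.03,0.0255,0],0]
    - [[-0.03,0.0255,0],0]
    - [[-0.03,0.0255,0],0]
    - [[-0.03,0.0255,0],0]
    - [[-0.02,0.017,0],0]
    - [[-0.02,0.017,0],0]

```text
time_s: 22.5
position: [572.0, 59.5, 405.4]
tool_rot: [-0.001, 0.79, 0.613, -0.002]
ft_force: [0.5, -0.2, -1.3]
width: 46.1
grip_force: 61.9
```

Request:
apply_moves:
  commands:
    - [[-0.007,0.005,0],0]
    - [[0,0,0],0]
    - [[0,0,0],0]

```text
time_s: 22.8
position: [574.3, 55.8, 406.6]
tool_rot: [-0.001, 0.789, 0.615, -0.0]
ft_force: [0.3, 0.3, -2.2]
width: 46.4
grip_force: 62.0
```

```bash
python3 g.py 576 55 247
```

```text
t 22.8 p [574.3  55.8 406.6] yang -14.14 tilt 0.12 w 46.4 F [ 0.3  0.3 -2.2] j7 -0.55
to [576.  55. 247.] total [-0.0004  0.0021  0.1595] rows 4 each [-0.0001  0.0005  0.0399]
```

Request:
apply_moves:
  commands:
    - [[0,0.001,0.02],0]
    - [[0,0,0.03],0]
    - [[0,0,0.03],0]
    - [[0,0,0.03],0]
    - [[0,0,0.02],0]
    - [[0,0,0.015],0]
    - [[0,0,0.006],0]
    - [[0,0,0],0]

```text
time_s: 23.6
position: [575.5, 55.9, 255.7]
tool_rot: [-0.001, 0.788, 0.615, -0.0]
ft_force: [1.7, -0.0, -1.7]
width: 46.4
grip_force: 62.0
```

Request:
apply_moves:
  commands:
    - [[0,0,0.003],0]
    - [[0,0,0.001],0]
    - [[0,0,0.0],0]
    - [[0,0,0],0]

```text
time_s: 24.0
position: [576.2, 54.4, 252.8]
tool_rot: [0.0, 0.789, 0.614, 0.0]
ft_force: [-0.1, 0.2, -2.0]
width: 46.8
grip_force: 62.0
```

```bash
python3 g.py 576 55 246
```

```text
t 24.0 p [576.2  54.4 252.8] yang -14.22 tilt 0.05 w 46.8 F [-0.1  0.2 -2. ] j7 -0.62
to [576.  55. 246.] total [ 0.0005 -0.0004  0.0068] rows 1 each [ 0.0005 -0.0004  0.0068]
```

Request:
apply_moves:
  commands:
    - [[0,0,0.004],0]
    - [[0,0,0.0015],0]
    - [[0,0,0.001],0]
    - [[0,0,0.0005],0]
    - [[0,0,0],0]
    - [[0,0,0],0]

```text
time_s: 24.6
position: [575.9, 54.5, 245.9]
tool_rot: [0.0, 0.789, 0.614, -0.0]
ft_force: [-2.7, 0.5, 5.8]
width: 46.4
grip_force: 62.8
```

Request:
apply_moves:
  commands:
    - [[0,0,0],0]
    - [[0,0,0],0]
    - [[0,0,0],0]
    - [[0,0,0],0]
    - [[0,0,0],0]
  claw: -1

```text
time_s: 25.1
position: [576.1, 54.4, 245.1]
tool_rot: [-0.0, 0.789, 0.614, 0.0]
ft_force: [0.4, 0.3, 0.7]
width: 85.2
grip_force: 0.0
```

Request:
apply_moves:
  commands:
    - [[0,0,-0.01],0]
    - [[0,0,-0.03],0]
    - [[0,0,-0.04],0]
    - [[0,0,-0.04],0]
    - [[0,0,-0.02],0]
    - [[0,0,0],0]
    - [[0,0,0],0]

```text
time_s: 25.8
position: [575.8, 54.3, 385.7]
tool_rot: [0.0, 0.789, 0.614, 0.0]
ft_force: [0.7, 1.4, 0.3]
width: 85.3
grip_force: 0.0
```

```bash
python3 - <<'E'
from workcell import cams
from h import *
o=[]
for n in("side","top"):
    d=cams.read_camera(n);o.append(d["image"][:,:,::-1]);P,H,C=cloud(d)
    m=(C[:,2]>C[:,0]+15)&(C[:,2]>C[:,1])&(np.hypot(P[:,0]-503,P[:,1]-308)<40)&(P[:,2]>15)&(P[:,2]<75)
    q=P[m];print(n,"pot",len(q),fit(q[(q[:,2]>20)&(q[:,2]<43)],27),fit(q[(q[:,2]>20)&(q[:,2]<43)]),np.percentile(q[:,2],[2,98]))
    for c in("red","yellow","green"):
        m=HUE[c](H[:,0])&(H[:,1]>110)&(H[:,2]>50)&(np.hypot(P[:,0]-480,P[:,1]-310)<95)&(P[:,2]>8)&(P[:,2]<35)
        q=P[m]; k=np.median(q,0); q=q[np.hypot(*(q-k)[:,:2].T)<45]; print(n,c,"coaster",len(q),q.mean(0).round(1),(np.percentile(q[:,:2],3,axis=0)/2+np.percentile(q[:,:2],97,axis=0)/2).round(1))
cv2.imwrite("pics/s2.png",cv2.resize(cv2.hconcat(o),(800,300)))
E
python3 g.py 503.3 307.8 385 503.3 307.8 250
```

```text
side pot 174 (array([504.7, 307.8,  27. ]), np.float64(0.5)) (array([505.1, 307.6,  27.4]), np.float64(0.5)) [41.26224073 56.03756225]
side red coaster 273 [499.7 368.8  17.7] [499.5 368.4]
side yellow coaster 343 [443.6 322.5  17.4] [444.1 322.1]
side green coaster 224 [471.3 257.1  17.6] [471.3 256.7]
top pot 263 (array([503.3, 309.3,  27. ]), np.float64(1.81)) (array([502.4, 306.3,  24.3]), np.float64(0.96)) [41.2183437  54.07760858]
top red coaster 371 [501.6 367.4  16.2] [502.1 368.1]
top yellow coaster 445 [444.5 321.1  15.7] [443.9 321.2]
top green coaster 112 [472.8 272.3  16. ] [473.5 272.5]
t 25.9 p [575.5  54.3 384.2] yang -14.21 tilt 0.13 w 85.2 F [ 0.3 -0.7  0.2] j7 -0.57
to [503.3 307.8 385. ] total [ 0.2281 -0.1322 -0.0008] rows 6 each [ 0.038  -0.022  -0.0001]
to [503.3 307.8 250. ] total [1.00e-04 3.00e-04 1.35e-01] rows 4 each [0.     0.0001 0.0337]
```

View pics/s2.png

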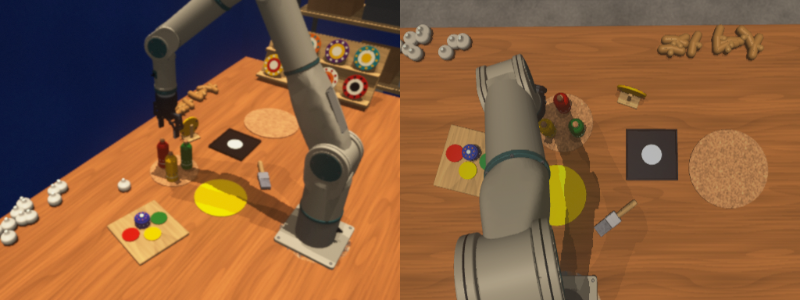

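The picture shows three bottles upright on the small cork mat (side about (175,160)) and the pot alone on the board (side about (142,220)). The coasters agree with my figures. Next the pot.

Request:
apply_moves:
  commands:
    - [[0.038,-0.022,0],0]
    - [[0.038,-0.022,0],0]
    - [[0.038,-0.022,0],0]
    - [[0.038,-0.022,0],0]
    - [[0.038,-0.022,0],0]
    - [[0.025,-0.014,0],0]
    - [[0.013,-0.008,0.01],0]
    - [[0,0,0.03],0]

```text
time_s: 26.7
position: [503.6, 310.9, 345.6]
tool_rot: [-0.001, 0.788, 0.616, 0.002]
ft_force: [1.1, 0.8, 0.1]
width: 85.2
grip_force: 0.0
```

Request:
apply_moves:
  commands:
    - [[0,0,0.03],0]
    - [[0,0,0.03],0]
    - [[0,0,0.03],0]
    - [[0,0,0],0]
    - [[0,0,0],0]
    - [[0,0,0],0]

```text
time_s: 27.3
position: [504.7, 307.8, 256.3]
tool_rot: [0.0, 0.789, 0.614, 0.001]
ft_force: [0.9, 0.0, 0.6]
width: 85.3
grip_force: 0.0
```

```bash
python3 g.py 503.6 307.9 191
```

```text
t 27.3 p [504.7 307.8 256.3] yang -14.25 tilt 0.1 w 85.3 F [0.9 0.  0.6] j7 -1.07
to [503.6 307.9 191. ] total [-0.0002 -0.0012  0.0653] rows 2 each [-0.0001 -0.0006  0.0326]
```

Request:
apply_moves:
  commands:
    - [[0,-0.001,0.02],0]
    - [[0,0,0.02],0]
    - [[0,0,0.015],0]
    - [[0,0,0.006],0]
    - [[0,0,0.002],0]
    - [[0,0,0],0]
    - [[0,0,0],0]
    - [[0,0,0],0]

```text
time_s: 28.1
position: [503.4, 308.3, 193.0]
tool_rot: [0.0, 0.789, 0.614, 0.001]
ft_force: [-0.3, -0.1, 0.2]
width: 85.6
grip_force: 0.0
```

```bash
python3 g.py 503.6 307.9 191
```

```text
t 28.1 p [503.4 308.3 193. ] yang -14.21 tilt 0.08 w 85.6 F [-0.3 -0.1  0.2] j7 -1.1
to [503.6 307.9 191. ] total [-0.0003  0.0003  0.002 ] rows 1 each [-0.0003  0.0003  0.002 ]
```

Request:
apply_moves:
  commands:
    - [[0,0,0.003],0]
    - [[0,0,0],0]
    - [[0,0,0],0]

```text
time_s: 28.4
position: [503.1, 308.0, 189.2]
tool_rot: [0.0, 0.789, 0.614, -0.0]
ft_force: [0.2, 0.5, -0.0]
width: 85.1
grip_force: 0.0
```

Request:
apply_moves:
  commands:
    - [[0,0,0],0]
    - [[0,0,0],0]
    - [[0,0,0],0]
    - [[0,0,0],0]
    - [[0,0,0],0]
    - [[0,0,0],0]
    - [[0,0,0],0]
  claw: 1

```text
time_s: 29.1
position: [503.0, 308.2, 189.8]
tool_rot: [0.0, 0.789, 0.614, 0.0]
ft_force: [-1.2, -0.9, 5.4]
width: 52.2
grip_force: 62.6
```

Request:
apply_moves:
  commands:
    - [[0,0,-0.005],0]
    - [[0,0,-0.01],0]
    - [[0,0,-0.02],0]
    - [[0,0,-0.03],0]
    - [[0,0,-0.03],0]
    - [[0,0,-0.02],0]
    - [[0,0,0],0]
    - [[0,0,0],0]

```text
time_s: 29.9
position: [503.0, 307.8, 304.4]
tool_rot: [0.0, 0.789, 0.614, 0.0]
ft_force: [0.2, 0.1, -3.2]
width: 52.1
grip_force: 63.0
```

```bash
python3 g.py 500 100 400 494 -286.6 400;python3 - <<'E'
from workcell import cams
import cv2
d=cams.read_camera("side")["image"][:,:,::-1]
cv2.imwrite("pics/p1.png",cv2.resize(d[140:340,100:300],(500,500)))
E
```

```text
t 29.9 p [503.  307.8 304.4] yang -14.22 tilt 0.03 w 52.1 F [ 0.2  0.1 -3.2] j7 -1.06
to [500. 100. 400.] total [-0.2022  0.0482 -0.0956] rows 6 each [-0.0337  0.008  -0.0159]
to [ 494.  -286.6  400. ] total [-0.3762  0.0892 -0.    ] rows 9 each [-0.0418  0.0099 -0.    ]
```

View pics/p1.png

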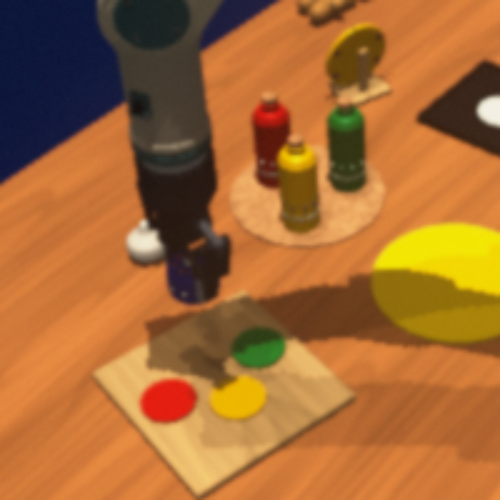

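The pot hangs level in the gripper (190,280), and the bottles stand on the mat. Next it goes to the tray.

Request:
apply_moves:
  commands:
    - [[0,0,-0.02],0]
    - [[0,0,-0.03],0]
    - [[0,0,-0.03],0]
    - [[-0.01,0.0024,-0.015],0]
    - [[-0.02,0.0047,0],0]
    - [[-0.03,0.0071,0],0]
    - [[-0.03,0.0071,0],0]
    - [[-0.03,0.0071,0],0]

```text
time_s: 30.75
position: [500.5, 182.5, 397.6]
tool_rot: [-0.0, 0.789, 0.614, -0.002]
ft_force: [0.2, -0.2, -1.1]
width: 51.9
grip_force: 63.3
```

Request:
apply_moves:
  commands:
    - [[-0.03,0.0071,0],0]
    - [[-0.03,0.0071,0],0]
    - [[-0.03,0.0071,0],0]
    - [[-0.03,0.0071,0],0]
    - [[-0.03,0.0071,0],0]
    - [[-0.03,0.0071,0],0]
    - [[-0.03,0.0071,0],0]
    - [[-0.03,0.0071,0],0]

```text
time_s: 31.55
position: [496.2, -63.8, 397.8]
tool_rot: [-0.001, 0.789, 0.614, -0.001]
ft_force: [1.3, 0.2, -1.9]
width: 52.1
grip_force: 63.3
```

Request:
apply_moves:
  commands:
    - [[-0.03,0.0071,0],0]
    - [[-0.03,0.0071,0],0]
    - [[-0.03,0.0071,0],0]
    - [[-0.03,0.0071,0],0]
    - [[-0.03,0.0071,0],0]
    - [[-0.03,0.0071,0],0]
    - [[-0.02,0.0047,0],0]
    - [[-0.01,0.0024,0],0]

```text
time_s: 32.35
position: [492.3, -280.4, 397.5]
tool_rot: [-0.001, 0.79, 0.613, -0.001]
ft_force: [0.4, 0.6, -1.9]
width: 52.6
grip_force: 63.3
```

Request:
apply_moves:
  commands:
    - [[0,0,0],0]
    - [[0,0,0],0]

```text
time_s: 32.55
position: [493.8, -276.4, 398.5]
tool_rot: [-0.001, 0.789, 0.615, 0.0]
ft_force: [0.3, -0.7, -2.0]
width: 52.0
grip_force: 63.3
```

```bash
python3 g.py 494 -286.6 300 494 -286.6 184
```

```text
t 32.55 p [ 493.8 -276.4  398.5] yang -14.16 tilt 0.12 w 52.0 F [ 0.3 -0.7 -2. ] j7 0.06
to [ 494.  -286.6  300. ] total [-0.01    0.0029  0.0985] rows 3 each [-0.0033  0.001   0.0328]
to [ 494.  -286.6  184. ] total [-0.0002  0.0002  0.116 ] rows 3 each [-0.0001  0.0001  0.0387]
```

Request:
apply_moves:
  commands:
    - [[-0.01,0.003,0.02],0]
    - [[0,0,0.03],0]
    - [[0,0,0.03],0]
    - [[0,0,0.03],0]
    - [[0,0,0.03],0]
    - [[0,0,0.03],0]
    - [[0,0,0.02],0]
    - [[0,0,0.01],0]

```text
time_s: 33.35
position: [494.3, -285.8, 197.4]
tool_rot: [-0.002, 0.788, 0.615, -0.0]
ft_force: [0.2, -0.0, -1.3]
width: 52.0
grip_force: 63.3
```

Request:
apply_moves:
  commands:
    - [[0,0,0],0]
    - [[0,0,0],0]
    - [[0,0,0],0]

```text
time_s: 33.65
position: [495.1, -288.0, 200.5]
tool_rot: [0.001, 0.789, 0.614, 0.001]
ft_force: [0.9, -0.0, -1.0]
width: 52.1
grip_force: 63.3
```

```bash
python3 g.py 494 -286.6 184
```

```text
t 33.65 p [ 495.1 -288.   200.5] yang -14.19 tilt 0.14 w 52.1 F [ 0.9 -0.  -1. ] j7 -0.0
to [ 494.  -286.6  184. ] total [ 0.0011 -0.0014  0.0165] rows 1 each [ 0.0011 -0.0014  0.0165]
```

Request:
apply_moves:
  commands:
    - [[0.001,-0.001,0.007],0]
    - [[0,0,0.004],0]
    - [[0,0,0.002],0]
    - [[0,0,0.001],0]
    - [[0,0,0],0]
    - [[0,0,0],0]
    - [[0,0,0],0]

```text
time_s: 34.35
position: [493.7, -286.8, 185.3]
tool_rot: [0.0, 0.789, 0.614, 0.0]
ft_force: [0.4, -0.1, -2.0]
width: 52.3
grip_force: 63.3
```

```bash
python3 g.py 494 -286.6 184
```

```text
t 34.35 p [ 493.7 -286.8  185.3] yang -14.21 tilt 0.01 w 52.3 F [ 0.4 -0.1 -2. ] j7 -0.01
to [ 494.  -286.6  184. ] total [0.0003 0.0002 0.0013] rows 1 each [0.0003 0.0002 0.0013]
```

Request:
apply_moves:
  commands:
    - [[0,0,0.001],0]
    - [[0,0,0.001],0]
    - [[0,0,0],0]
    - [[0,0,0],0]

```text
time_s: 34.75
position: [493.8, -286.8, 183.8]
tool_rot: [0.0, 0.789, 0.614, 0.0]
ft_force: [-1.5, 0.7, 5.6]
width: 51.8
grip_force: 63.9
```

Request:
apply_moves:
  commands:
    - [[0,0,0],0]
    - [[0,0,0],0]
    - [[0,0,0],0]
    - [[0,0,0],0]
    - [[0,0,0],0]
  claw: -1

```text
time_s: 35.25
position: [493.7, -286.8, 183.1]
tool_rot: [-0.0, 0.789, 0.614, 0.0]
ft_force: [-0.1, -0.5, 0.3]
width: 85.7
grip_force: 0.0
```

Request:
apply_moves:
  commands:
    - [[0,0,-0.01],0]
    - [[0,0,-0.03],0]
    - [[0,0,-0.04],0]
    - [[0,0,-0.04],0]
    - [[0,0,-0.04],0]
    - [[0,0,-0.04],0]
    - [[0,0,0],0]
    - [[0,0,0],0]

```text
time_s: 36.05
position: [493.6, -286.8, 384.8]
tool_rot: [0.001, 0.789, 0.614, 0.0]
ft_force: [-0.2, -0.2, -0.6]
width: 85.6
grip_force: 0.0
```

```bash
python3 g.py 576 54.5 385; python3 - <<'E'
from workcell import cams
from h import *
o=[]
for n in("side","top"):
    d=cams.read_camera(n);P,H,C=cloud(d);o.append(d["image"][:,:,::-1])
    m=(C[:,2]>C[:,0]+15)&(C[:,2]>C[:,1])&(np.hypot(P[:,0]-494,P[:,1]+287)<45)&(P[:,2]>12)&(P[:,2]<60)
    q=P[m];print(n,"pot",len(q),fit(q[q[:,2]<36],27) if len(q)>8 else 0,np.percentile(q[:,2],[2,98]) if len(q)>8 else 0)
cv2.imwrite("pics/s3.png",cv2.resize(cv2.hconcat(o),(800,300)))
E
```

```text
t 36.05 p [ 493.6 -286.8  384.8] yang -14.21 tilt 0.16 w 85.6 F [-0.2 -0.2 -0.6] j7 0.07
to [576.   54.5 385. ] total [ 0.351  -0.0039 -0.0005] rows 8 each [ 0.0439 -0.0005 -0.0001]
side pot 0 0 0
top pot 166 (array([ 496.9, -291.7,   27. ]), np.float64(1.71)) [35.96573693 47.59751188]
```

View pics/s3.png

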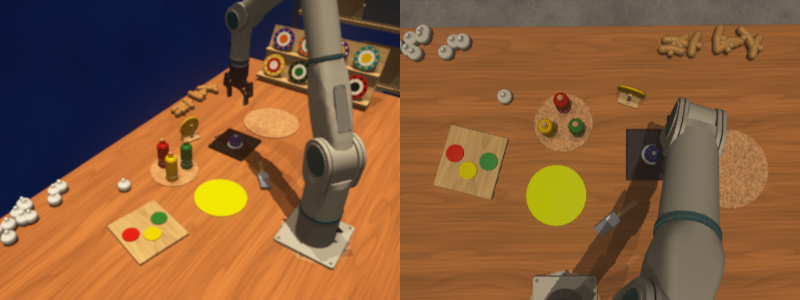

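The pot stands on the disc (side about (235,143)), and all three bottles are upright on the mat. Yellow goes back first.

Request:
apply_moves:
  commands:
    - [[0.04,0,0],0]
    - [[0.04,0,0],0]
    - [[0.04,0,0],0]
    - [[0.04,0,0],0]
    - [[0.04,0,0],0]
    - [[0.04,0,0],0]
    - [[0.04,0,0],0]
    - [[0.04,-0.002,0],0]

```text
time_s: 36.95
position: [570.2, 25.4, 381.6]
tool_rot: [-0.001, 0.789, 0.614, -0.001]
ft_force: [0.7, -0.2, 0.3]
width: 85.3
grip_force: 0.0
```

Request:
apply_moves:
  commands:
    - [[0.02,-0.001,0],0]
    - [[0.011,-0.001,0],0]
    - [[0,0,0.02],0]
    - [[0,0,0.03],0]
    - [[0,0,0],0]
    - [[0,0,0],0]
    - [[0,0,0],0]

```text
time_s: 37.65
position: [576.4, 54.0, 334.1]
tool_rot: [0.0, 0.789, 0.614, 0.001]
ft_force: [0.7, -0.3, 0.5]
width: 85.3
grip_force: 0.0
```

```bash
python3 g.py 575.9 54.5 246
```

```text
t 37.65 p [576.4  54.  334.1] yang -14.26 tilt 0.08 w 85.3 F [ 0.7 -0.3  0.5] j7 -0.57
to [575.9  54.5 246. ] total [ 0.0004 -0.0007  0.0881] rows 2 each [ 0.0002 -0.0004  0.0441]
```

Request:
apply_moves:
  commands:
    - [[0,0,0.03],0]
    - [[0,0,0.03],0]
    - [[0,0,0.018],0]
    - [[0,0,0.008],0]
    - [[0,0,0],0]
    - [[0,0,0],0]
    - [[0,0,0],0]

```text
time_s: 38.35
position: [576.6, 54.5, 248.7]
tool_rot: [0.001, 0.789, 0.614, 0.001]
ft_force: [-0.3, 0.3, -0.8]
width: 85.6
grip_force: 0.0
```

```bash
python3 g.py 575.9 54.5 246
```

```text
t 38.35 p [576.6  54.5 248.7] yang -14.22 tilt 0.16 w 85.6 F [-0.3  0.3 -0.8] j7 -0.61
to [575.9  54.5 246. ] total [-0.0002 -0.0007  0.0027] rows 1 each [-0.0002 -0.0007  0.0027]
```

Request:
apply_moves:
  commands:
    - [[0,-0.0006,0.0015],0]
    - [[0,0,0],0]
    - [[0,0,0],0]

```text
time_s: 38.65
position: [575.4, 54.6, 246.0]
tool_rot: [0.0, 0.789, 0.614, 0.0]
ft_force: [-0.9, -0.2, 0.3]
width: 85.4
grip_force: 0.0
```

Request:
apply_moves:
  commands:
    - [[0,0,0],0]
    - [[0,0,0],0]
    - [[0,0,0],0]
    - [[0,0,0],0]
    - [[0,0,0],0]
    - [[0,0,0],0]
    - [[0,0,0],0]
  claw: 1

```text
time_s: 39.35
position: [575.3, 54.7, 246.0]
tool_rot: [0.0, 0.789, 0.614, -0.0]
ft_force: [-1.6, -0.2, 6.6]
width: 46.3
grip_force: 61.5
```

```bash
python3 g.py 575.9 54.5 405 444.6 322.1 405
```

```text
t 39.35 p [575.3  54.7 246. ] yang -14.21 tilt 0.0 w 46.3 F [-1.6 -0.2  6.6] j7 -0.61
to [575.9  54.5 405. ] total [-0.      0.0006 -0.159 ] rows 4 each [-0.      0.0002 -0.0397]
to [444.6 322.1 405. ] total [ 0.2272 -0.193  -0.    ] rows 7 each [ 0.0325 -0.0276 -0.    ]
```

Request:
apply_moves:
  commands:
    - [[0,0,-0.01],0]
    - [[0,0,-0.02],0]
    - [[0,0,-0.03],0]
    - [[0,0,-0.03],0]
    - [[0,0,-0.03],0]
    - [[0,0,-0.02],0]
    - [[0,0,-0.02],0]
    - [[0.01,-0.0085,0],0]

```text
time_s: 40.15
position: [570.8, 64.9, 408.4]
tool_rot: [0.002, 0.79, 0.613, 0.002]
ft_force: [0.5, -0.8, -2.7]
width: 46.1
grip_force: 62.0
```

Request:
apply_moves:
  commands:
    - [[0.02,-0.017,0],0]
    - [[0.03,-0.0255,0],0]
    - [[0.03,-0.0255,0],0]
    - [[0.03,-0.0255,0],0]
    - [[0.03,-0.0255,0],0]
    - [[0.03,-0.0255,0],0]
    - [[0.02,-0.017,0],0]
    - [[0.02,-0.017,0],0]

```text
time_s: 40.95
position: [445.9, 315.6, 404.5]
tool_rot: [-0.0, 0.788, 0.615, -0.001]
ft_force: [0.9, -0.2, -2.4]
width: 46.2
grip_force: 61.9
```

Request:
apply_moves:
  commands:
    - [[0.007,-0.006,0],0]
    - [[0,0,0.02],0]
    - [[0,0,0.03],0]
    - [[0,0,0.03],0]
    - [[0,0,0.01],0]
    - [[0,0,0],0]
    - [[0,0,0],0]
    - [[0,0,0],0]

```text
time_s: 41.75
position: [444.5, 322.4, 317.1]
tool_rot: [0.0, 0.789, 0.614, 0.001]
ft_force: [1.1, 0.1, -2.3]
width: 46.5
grip_force: 62.0
```

```bash
python3 g.py 444.6 322.1 258
```

```text
t 41.75 p [444.5 322.4 317.1] yang -14.22 tilt 0.16 w 46.5 F [ 1.1  0.1 -2.3] j7 -1.14
to [444.6 322.1 258. ] total [-0.0004  0.      0.0591] rows 2 each [-0.0002  0.      0.0295]
```

Request:
apply_moves:
  commands:
    - [[0,0,0.015],0]
    - [[0,0,0.02],0]
    - [[0,0,0.01],0]
    - [[0,0,0.006],0]
    - [[0,0,0.003],0]
    - [[0,0,0],0]
    - [[0,0,0],0]
    - [[0,0,0],0]

```text
time_s: 42.55
position: [444.2, 322.2, 262.3]
tool_rot: [0.0, 0.789, 0.614, 0.001]
ft_force: [0.9, 0.8, -2.1]
width: 46.4
grip_force: 62.1
```

```bash
python3 g.py 444.6 322.1 258
```

```text
t 42.55 p [444.2 322.2 262.3] yang -14.21 tilt 0.06 w 46.4 F [ 0.9  0.8 -2.1] j7 -1.16
to [444.6 322.1 258. ] total [-0.      0.0004  0.0043] rows 1 each [-0.      0.0004  0.0043]
```

Request:
apply_moves:
  commands:
    - [[0,0.0004,0.0015],0]
    - [[0,0,0.001],0]
    - [[0,0,0.001],0]
    - [[0,0,0.0005],0]
    - [[0,0,0],0]
    - [[0,0,0],0]
    - [[0,0,0],0]

```text
time_s: 43.25
position: [444.4, 322.0, 258.0]
tool_rot: [0.0, 0.789, 0.614, 0.0]
ft_force: [-1.6, -0.5, 3.9]
width: 46.1
grip_force: 62.6
```

Contact. Release, rise, then fetch red, which was left at (658.3, 6.5).

Request:
apply_moves:
  commands:
    - [[0,0,0],0]
    - [[0,0,0],0]
    - [[0,0,0],0]
    - [[0,0,0],0]
    - [[0,0,0],0]
  claw: -1

```text
time_s: 43.75
position: [444.4, 322.0, 257.7]
tool_rot: [-0.0, 0.789, 0.614, 0.0]
ft_force: [-0.5, 0.4, -0.6]
width: 85.5
grip_force: 0.0
```

Request:
apply_moves:
  commands:
    - [[0,0,-0.01],0]
    - [[0,0,-0.03],0]
    - [[0,0,-0.04],0]
    - [[0,0,-0.04],0]
    - [[0,0,-0.01],0]
    - [[0,0,0],0]
    - [[0,0,0],0]

```text
time_s: 44.45
position: [444.1, 321.5, 387.1]
tool_rot: [0.0, 0.789, 0.614, -0.001]
ft_force: [-0.3, 0.1, -0.2]
width: 85.3
grip_force: 0.0
```

```bash
python3 g.py 658.3 6.5 388
```

```text
t 44.45 p [444.1 321.5 387.1] yang -14.22 tilt 0.08 w 85.3 F [-0.3  0.1 -0.2] j7 -1.1
to [658.3   6.5 388. ] total [-0.2527  0.285  -0.0008] rows 9 each [-0.0281  0.0317 -0.0001]
```

Request:
apply_moves:
  commands:
    - [[-0.028,0.0317,0],0]
    - [[-0.028,0.0317,0],0]
    - [[-0.028,0.0317,0],0]
    - [[-0.028,0.0317,0],0]
    - [[-0.028,0.0317,0],0]
    - [[-0.028,0.0317,0],0]
    - [[-0.028,0.0317,0],0]
    - [[-0.028,0.0317,0],0]

```text
time_s: 45.25
position: [635.5, 40.9, 385.3]
tool_rot: [-0.001, 0.789, 0.614, -0.002]
ft_force: [1.1, 0.9, -0.3]
width: 85.3
grip_force: 0.0
```

Request:
apply_moves:
  commands:
    - [[-0.02,0.022,0],0]
    - [[-0.009,0.0095,0],0]
    - [[0,0,0.02],0]
    - [[0,0,0.03],0]
    - [[0,0,0],0]
    - [[0,0,0],0]
    - [[0,0,0],0]

```text
time_s: 45.95
position: [659.0, 7.6, 338.8]
tool_rot: [0.0, 0.789, 0.615, 0.001]
ft_force: [-0.4, 0.0, 0.3]
width: 85.3
grip_force: 0.0
```

```bash
python3 g.py 658.3 6.5 246
```

```text
t 45.95 p [659.    7.6 338.8] yang -14.15 tilt 0.09 w 85.3 F [-0.4  0.   0.3] j7 -0.47
to [658.3   6.5 246. ] total [-0.0013 -0.0005  0.0928] rows 3 each [-0.0004 -0.0002  0.0309]
```

Request:
apply_moves:
  commands:
    - [[-0.001,0,0.03],0]
    - [[0,0,0.03],0]
    - [[0,0,0.022],0]
    - [[0,0,0.008],0]
    - [[0,0,0],0]
    - [[0,0,0],0]
    - [[0,0,0],0]

```text
time_s: 46.65
position: [659.2, 5.9, 249.6]
tool_rot: [0.001, 0.789, 0.614, 0.001]
ft_force: [-0.5, -0.6, 0.1]
width: 85.5
grip_force: 0.0
```

```bash
python3 g.py 658.3 6.5 245.1
```

```text
t 46.65 p [659.2   5.9 249.6] yang -14.21 tilt 0.18 w 85.5 F [-0.5 -0.6  0.1] j7 -0.5
to [658.3   6.5 245.1] total [ 0.0004 -0.001   0.0045] rows 1 each [ 0.0004 -0.001   0.0045]
```

Request:
apply_moves:
  commands:
    - [[0.0004,-0.0005,0.003],0]
    - [[0,0,0],0]
    - [[0,0,0],0]

```text
time_s: 46.95
position: [658.0, 6.2, 244.9]
tool_rot: [0.0, 0.789, 0.614, 0.0]
ft_force: [0.3, 0.6, -0.2]
width: 85.4
grip_force: 0.0
```

Request:
apply_moves:
  commands:
    - [[0,0,0],0]
    - [[0,0,0],0]
    - [[0,0,0],0]
    - [[0,0,0],0]
    - [[0,0,0],0]
    - [[0,0,0],0]
    - [[0,0,0],0]
  claw: 1

```text
time_s: 47.65
position: [657.9, 6.4, 245.1]
tool_rot: [-0.0, 0.789, 0.614, -0.0]
ft_force: [-2.5, 1.0, 5.1]
width: 46.8
grip_force: 61.6
```

```bash
python3 g.py 658.3 6.5 405 501.3 368.1 405
```

```text
t 47.65 p [657.9   6.4 245.1] yang -14.21 tilt 0.02 w 46.8 F [-2.5  1.   5.1] j7 -0.5
to [658.3   6.5 405. ] total [ 0.0002  0.0003 -0.1599] rows 4 each [ 0.0001  0.0001 -0.04  ]
to [501.3 368.1 405. ] total [ 3.120e-01 -2.409e-01  1.000e-04] rows 9 each [ 0.0347 -0.0268  0.    ]
```

Request:
apply_moves:
  commands:
    - [[0,0,-0.01],0]
    - [[0,0,-0.02],0]
    - [[0,0,-0.03],0]
    - [[0,0,-0.03],0]
    - [[0,0,-0.03],0]
    - [[0,0,-0.03],0]
    - [[0,0,-0.02],0]
    - [[0.01,-0.0077,0],0]

```text
time_s: 48.45
position: [654.3, 15.9, 417.8]
tool_rot: [0.003, 0.79, 0.613, 0.002]
ft_force: [0.8, -0.4, -3.0]
width: 46.4
grip_force: 62.3
```

Request:
apply_moves:
  commands:
    - [[0.02,-0.0154,0],0]
    - [[0.03,-0.0232,0],0]
    - [[0.03,-0.0232,0],0]
    - [[0.03,-0.0232,0],0]
    - [[0.03,-0.0232,0],0]
    - [[0.03,-0.0232,0],0]
    - [[0.03,-0.0232,0],0]
    - [[0.03,-0.0232,0],0]

```text
time_s: 49.25
position: [535.1, 286.2, 412.9]
tool_rot: [-0.0, 0.789, 0.615, -0.001]
ft_force: [0.8, 0.7, -3.3]
width: 46.7
grip_force: 62.3
```

Request:
apply_moves:
  commands:
    - [[0.03,-0.0232,0],0]
    - [[0.025,-0.0193,0],0]
    - [[0.012,-0.0092,0],0]
    - [[0.005,-0.0036,0],0]
    - [[0,0,0],0]
    - [[0,0,0],0]

```text
time_s: 49.85
position: [502.2, 365.9, 414.2]
tool_rot: [0.001, 0.79, 0.613, -0.001]
ft_force: [0.4, -0.5, -3.5]
width: 46.6
grip_force: 62.3
```

```bash
python3 g.py 501.3 368.1 257
```

```text
t 49.85 p [502.2 365.9 414.2] yang -14.35 tilt 0.13 w 46.6 F [ 0.4 -0.5 -3.5] j7 -1.09
to [501.3 368.1 257. ] total [ 0.0022 -0.0015  0.1572] rows 4 each [ 0.0006 -0.0004  0.0393]
```

Request:
apply_moves:
  commands:
    - [[0.0015,-0.001,0.02],0]
    - [[0,0,0.03],0]
    - [[0,0,0.03],0]
    - [[0,0,0.03],0]
    - [[0,0,0.02],0]
    - [[0,0,0.01],0]
    - [[0,0,0.003],0]
    - [[0,0,0],0]

```text
time_s: 50.65
position: [501.3, 369.0, 272.1]
tool_rot: [0.0, 0.79, 0.614, 0.0]
ft_force: [1.2, -0.1, -3.3]
width: 46.6
grip_force: 62.3
```

Request:
apply_moves:
  commands:
    - [[0,0,0],0]
    - [[0,0,0],0]

```text
time_s: 50.85
position: [501.0, 369.7, 273.0]
tool_rot: [0.0, 0.789, 0.614, 0.001]
ft_force: [-0.2, -0.8, -3.4]
width: 46.5
grip_force: 62.3
```

```bash
python3 g.py 501.3 368.1 257
```

```text
t 50.85 p [501.  369.7 273. ] yang -14.22 tilt 0.14 w 46.5 F [-0.2 -0.8 -3.4] j7 -1.14
to [501.3 368.1 257. ] total [-0.0016  0.0006  0.016 ] rows 1 each [-0.0016  0.0006  0.016 ]
```

Request:
apply_moves:
  commands:
    - [[-0.001,0.0004,0.006],0]
    - [[0,0,0.004],0]
    - [[0,0,0.0025],0]
    - [[0,0,0],0]
    - [[0,0,0],0]
    - [[0,0,0],0]

```text
time_s: 51.45
position: [500.8, 368.5, 259.3]
tool_rot: [-0.0, 0.789, 0.614, 0.0]
ft_force: [-0.3, 0.7, -3.2]
width: 46.7
grip_force: 62.3
```

```bash
python3 g.py 501.3 368.1 257
```

```text
t 51.45 p [500.8 368.5 259.3] yang -14.21 tilt 0.01 w 46.7 F [-0.3  0.7 -3.2] j7 -1.15
to [501.3 368.1 257. ] total [-0.0003  0.0006  0.0023] rows 1 each [-0.0003  0.0006  0.0023]
```

Request:
apply_moves:
  commands:
    - [[-0.0003,0.0006,0.001],0]
    - [[0,0,0.001],0]
    - [[0,0,0.0005],0]
    - [[0,0,0],0]
    - [[0,0,0],0]
    - [[0,0,0],0]

```text
time_s: 52.05
position: [501.4, 368.0, 257.1]
tool_rot: [0.0, 0.789, 0.614, 0.0]
ft_force: [-0.2, -0.7, 1.4]
width: 46.7
grip_force: 62.6
```

Request:
apply_moves:
  commands:
    - [[0,0,0],0]
    - [[0,0,0],0]
    - [[0,0,0],0]
    - [[0,0,0],0]
    - [[0,0,0],0]
  claw: -1

```text
time_s: 52.55
position: [501.2, 368.1, 256.7]
tool_rot: [-0.0, 0.789, 0.614, 0.0]
ft_force: [-0.1, -0.3, 0.7]
width: 85.6
grip_force: 0.0
```

Request:
apply_moves:
  commands:
    - [[0,0,-0.01],0]
    - [[0,0,-0.03],0]
    - [[0,0,-0.04],0]
    - [[0,0,-0.04],0]
    - [[0,0,-0.01],0]
    - [[0,0,0],0]
    - [[0,0,0],0]

```text
time_s: 53.25
position: [500.9, 367.6, 386.2]
tool_rot: [0.0, 0.789, 0.614, -0.001]
ft_force: [-0.7, -0.5, -0.7]
width: 85.4
grip_force: 0.0
```

```bash
python3 g.py 576.3 -41.3 388
```

```text
t 53.25 p [500.9 367.6 386.2] yang -14.21 tilt 0.07 w 85.4 F [-0.7 -0.5 -0.7] j7 -1.1
to [576.3 -41.3 388. ] total [-0.3779  0.1735 -0.0015] rows 10 each [-0.0378  0.0173 -0.0002]
```

Request:
apply_moves:
  commands:
    - [[-0.038,0.0174,0],0]
    - [[-0.038,0.0174,0],0]
    - [[-0.038,0.0174,0],0]
    - [[-0.038,0.0174,0],0]
    - [[-0.038,0.0174,0],0]
    - [[-0.038,0.0174,0],0]
    - [[-0.038,0.0174,0],0]
    - [[-0.038,0.0174,0],0]

```text
time_s: 54.05
position: [561.0, 37.3, 384.8]
tool_rot: [-0.001, 0.789, 0.614, -0.002]
ft_force: [0.8, -0.5, 0.9]
width: 85.4
grip_force: 0.0
```

Request:
apply_moves:
  commands:
    - [[-0.038,0.0174,0],0]
    - [[-0.025,0.0115,0],0]
    - [[-0.011,0.005,0],0]
    - [[0,0,0.02],0]
    - [[0,0,0.03],0]
    - [[0,0,0],0]
    - [[0,0,0],0]
    - [[0,0,0],0]

```text
time_s: 54.85
position: [576.7, -40.1, 337.6]
tool_rot: [0.0, 0.789, 0.615, 0.001]
ft_force: [-0.5, -0.2, -0.1]
width: 85.2
grip_force: 0.0
```

```bash
python3 g.py 576.3 -41.3 246
```

```text
t 54.85 p [576.7 -40.1 337.6] yang -14.15 tilt 0.08 w 85.2 F [-0.5 -0.2 -0.1] j7 -0.43
to [576.3 -41.3 246. ] total [-0.0014 -0.0002  0.0916] rows 3 each [-0.0005 -0.0001  0.0305]
```

Request:
apply_moves:
  commands:
    - [[-0.001,0,0.03],0]
    - [[0,0,0.03],0]
    - [[0,0,0.022],0]
    - [[0,0,0.007],0]
    - [[0,0,0],0]
    - [[0,0,0],0]
    - [[0,0,0],0]

```text
time_s: 55.55
position: [576.7, -41.8, 249.3]
tool_rot: [0.001, 0.789, 0.614, 0.001]
ft_force: [-0.5, -0.7, 0.6]
width: 85.5
grip_force: 0.0
```

```bash
python3 g.py 576.3 -41.3 245.1
```

```text
t 55.55 p [576.7 -41.8 249.3] yang -14.21 tilt 0.17 w 85.5 F [-0.5 -0.7  0.6] j7 -0.47
to [576.3 -41.3 245.1] total [ 0.0004 -0.0006  0.0042] rows 1 each [ 0.0004 -0.0006  0.0042]
```

Request:
apply_moves:
  commands:
    - [[0.0004,0,0.003],0]
    - [[0,0,0],0]
    - [[0,0,0],0]

```text
time_s: 55.85
position: [576.1, -41.5, 244.9]
tool_rot: [0.0, 0.789, 0.614, 0.0]
ft_force: [0.3, 0.6, -0.6]
width: 85.7
grip_force: 0.0
```

Request:
apply_moves:
  commands:
    - [[0,0,0],0]
    - [[0,0,0],0]
    - [[0,0,0],0]
    - [[0,0,0],0]
    - [[0,0,0],0]
    - [[0,0,0],0]
    - [[0,0,0],0]
  claw: 1

```text
time_s: 56.55
position: [575.9, -41.4, 245.1]
tool_rot: [-0.0, 0.789, 0.614, -0.0]
ft_force: [-3.1, 0.4, 5.2]
width: 46.7
grip_force: 61.3
```

```bash
python3 g.py 576.3 -41.3 405 473.1 255.2 405
```

```text
t 56.55 p [575.9 -41.4 245.1] yang -14.21 tilt 0.02 w 46.7 F [-3.1  0.4  5.2] j7 -0.47
to [576.3 -41.3 405. ] total [ 0.0002  0.0003 -0.1599] rows 4 each [ 0.0001  0.0001 -0.04  ]
to [473.1 255.2 405. ] total [ 0.2621 -0.1728  0.    ] rows 7 each [ 0.0374 -0.0247  0.    ]
```

Request:
apply_moves:
  commands:
    - [[0,0,-0.01],0]
    - [[0,0,-0.02],0]
    - [[0,0,-0.03],0]
    - [[0,0,-0.03],0]
    - [[0,0,-0.03],0]
    - [[0,0,-0.03],0]
    - [[0,0,-0.02],0]
    - [[0.01,-0.0066,0],0]

```text
time_s: 57.35
position: [573.2, -31.6, 417.6]
tool_rot: [0.003, 0.79, 0.613, 0.002]
ft_force: [0.5, -0.1, -3.3]
width: 46.7
grip_force: 62.2
```

Request:
apply_moves:
  commands:
    - [[0.02,-0.0132,0],0]
    - [[0.03,-0.0198,0],0]
    - [[0.03,-0.0198,0],0]
    - [[0.03,-0.0198,0],0]
    - [[0.03,-0.0198,0],0]
    - [[0.03,-0.0198,0],0]
    - [[0.03,-0.0198,0],0]
    - [[0.025,-0.0165,0],0]

```text
time_s: 58.15
position: [481.2, 226.9, 413.3]
tool_rot: [-0.001, 0.788, 0.615, -0.001]
ft_force: [0.1, -0.0, -2.7]
width: 46.3
grip_force: 62.1
```

Request:
apply_moves:
  commands:
    - [[0.017,-0.0111,0],0]
    - [[0.01,-0.0064,0],0]
    - [[0,0,0],0]
    - [[0,0,0],0]
    - [[0,0,0],0]

```text
time_s: 58.65
position: [473.7, 253.3, 414.4]
tool_rot: [0.0, 0.79, 0.613, -0.0]
ft_force: [-0.6, -0.4, -2.0]
width: 46.8
grip_force: 62.2
```

```bash
python3 g.py 473.1 255.2 257.1
```

```text
t 58.65 p [473.7 253.3 414.4] yang -14.35 tilt 0.08 w 46.8 F [-0.6 -0.4 -2. ] j7 -0.98
to [473.1 255.2 257.1] total [ 0.0019 -0.0011  0.1573] rows 4 each [ 0.0005 -0.0003  0.0393]
```

Request:
apply_moves:
  commands:
    - [[0.001,-0.001,0.02],0]
    - [[0,0,0.03],0]
    - [[0,0,0.03],0]
    - [[0,0,0.03],0]
    - [[0,0,0.02],0]
    - [[0,0,0.01],0]
    - [[0,0,0.003],0]
    - [[0,0,0],0]

```text
time_s: 59.45
position: [472.9, 255.8, 272.0]
tool_rot: [0.0, 0.789, 0.614, 0.0]
ft_force: [0.1, -0.4, -1.4]
width: 46.8
grip_force: 62.2
```

Request:
apply_moves:
  commands:
    - [[0,0,0],0]
    - [[0,0,0],0]

```text
time_s: 59.65
position: [472.8, 256.2, 272.8]
tool_rot: [0.0, 0.789, 0.614, 0.001]
ft_force: [-0.4, 0.6, -2.7]
width: 46.7
grip_force: 62.2
```

```bash
python3 g.py 473.1 255.2 257.1
```

```text
t 59.65 p [472.8 256.2 272.8] yang -14.22 tilt 0.12 w 46.7 F [-0.4  0.6 -2.7] j7 -1.07
to [473.1 255.2 257.1] total [-0.0009  0.0005  0.0157] rows 1 each [-0.0009  0.0005  0.0157]
```

Request:
apply_moves:
  commands:
    - [[0,0.0005,0.006],0]
    - [[0,0,0.004],0]
    - [[0,0,0.0025],0]
    - [[0,0,0],0]
    - [[0,0,0],0]
    - [[0,0,0],0]

```text
time_s: 60.25
position: [472.9, 256.0, 259.3]
tool_rot: [-0.0, 0.789, 0.614, 0.0]
ft_force: [-0.9, 0.2, -2.9]
width: 46.8
grip_force: 62.2
```

```bash
python3 g.py 473.1 255.2 257.1
```

```text
t 60.25 p [472.9 256.  259.3] yang -14.2 tilt 0.01 w 46.8 F [-0.9  0.2 -2.9] j7 -1.08
to [473.1 255.2 257.1] total [-0.0008  0.0004  0.0022] rows 1 each [-0.0008  0.0004  0.0022]
```

Request:
apply_moves:
  commands:
    - [[-0.0007,0.0004,0.001],0]
    - [[0,0,0.001],0]
    - [[0,0,0.0005],0]
    - [[0,0,0],0]
    - [[0,0,0],0]
    - [[0,0,0],0]

```text
time_s: 60.85
position: [473.1, 255.2, 257.1]
tool_rot: [0.0, 0.789, 0.614, 0.0]
ft_force: [-0.9, -0.1, 3.9]
width: 46.7
grip_force: 62.7
```

Request:
apply_moves:
  commands:
    - [[0,0,0],0]
    - [[0,0,0],0]
    - [[0,0,0],0]
    - [[0,0,0],0]
    - [[0,0,0],0]
  claw: -1

```text
time_s: 61.35
position: [473.1, 255.2, 256.7]
tool_rot: [-0.0, 0.789, 0.614, 0.0]
ft_force: [0.6, 0.0, -0.3]
width: 85.6
grip_force: 0.0
```

Request:
apply_moves:
  commands:
    - [[0,0,-0.01],0]
    - [[0,0,-0.03],0]
    - [[0,0,-0.04],0]
    - [[0,0,-0.04],0]
    - [[0,0,-0.02],0]
    - [[-0.03,0,0],0]
    - [[-0.04,0,0],0]
    - [[-0.04,0,0],0]

```text
time_s: 62.15
position: [445.5, 147.6, 397.6]
tool_rot: [0.0, 0.789, 0.615, 0.001]
ft_force: [0.5, -1.4, 0.3]
width: 85.1
grip_force: 0.0
```

Request:
apply_moves:
  commands:
    - [[-0.04,0,0],0]
    - [[-0.04,0,0],0]
    - [[-0.04,0.0,0],0]
    - [[-0.03,0,0],0]
    - [[-0.02,0,0],0]
    - [[0,0,0],0]
    - [[0,0,0],0]
    - [[0,0,0],0]

```text
time_s: 62.95
position: [404.7, -15.2, 397.1]
tool_rot: [0.0, 0.789, 0.615, 0.001]
ft_force: [0.9, 0.3, 0.5]
width: 85.1
grip_force: 0.0
```

```bash
python3 - <<'E'
from workcell import cams
from h import *
o=[]
G=dict(red=(501.3,368),yellow=(444.5,322.1),green=(473.1,255.2))
for n in("side","top"):
    d=cams.read_camera(n);P,H,C=cloud(d);o.append(d["image"][:,:,::-1])
    m=(C[:,2]>C[:,0]+15)&(C[:,2]>C[:,1])&(np.hypot(P[:,0]-494,P[:,1]+287)<45)&(P[:,2]>12)&(P[:,2]<60)
    q=P[m];print(n,"pot",len(q),fit(q[q[:,2]<36],27) if len(q)>8 else 0,np.percentile(q[:,2],[2,98]) if len(q)>8 else 0)
    for c,g in G.items():
        m=HUE[c](H[:,0])&(H[:,1]>110)&(H[:,2]>40)&(np.hypot(P[:,0]-g[0],P[:,1]-g[1])<34)
        for lo,hi,R in((30,105,24),(9,20,None)):
            q=P[m&(P[:,2]>lo)&(P[:,2]<hi)]
            if len(q)>8:print(n,c,lo,len(q),fit(q,R))
cv2.imwrite("pics/s4.png",cv2.resize(cv2.hconcat([o[0][100:340,100:380],o[1][120:280,20:380]] if 0 else [cv2.resize(o[0][100:340,100:380],(400,343)),cv2.resize(o[1][100:340,20:380],(400,343))]),(800,343)))
E
```

```text
side pot 99 (array([ 495.2, -291.4,   27. ]), np.float64(2.64)) [32.94995465 49.34369649]
side red 30 83 (array([502.6, 368.2,  24. ]), np.float64(1.26))
side red 9 61 (array([501.2, 367.9,  25.3]), np.float64(1.88))
side yellow 9 75 (array([445.6, 321.5,  27.5]), np.float64(1.87))
side green 9 15 (array([471.8, 255.1,  24.2]), np.float64(0.95))
top pot 291 (array([ 496.9, -288.9,   27. ]), np.float64(0.83)) [30.34434373 47.98605406]
top red 9 60 (array([502.8, 367.7,  26.4]), np.float64(1.5))
top yellow 30 64 (array([446.7, 322.6,  24. ]), np.float64(0.54))
top yellow 9 90 (array([445.2, 322.3,  27.2]), np.float64(1.96))
top green 9 52 (array([474.6, 255.5,  27.5]), np.float64(1.51))
```

View pics/s4.png

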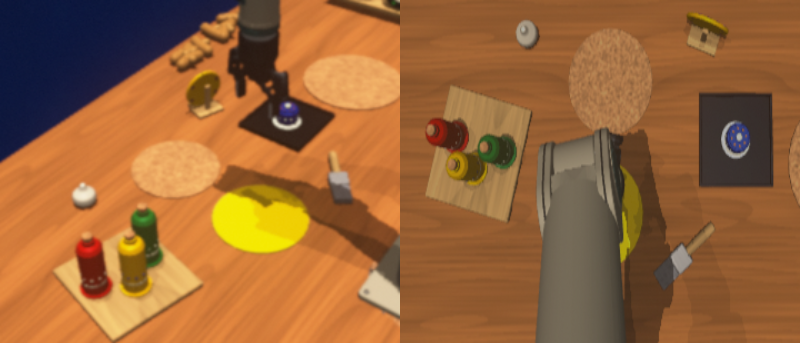

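The three bottles are upright on their own coasters (side crop (92,268), (132,265), (145,235)). The pot is upright on the white disc (side (287,112)), and the plate has not moved. The arm is clear, so I'm handing in.

```bash
python3 -c "
from workcell import bot
print(bot.close_job())"
```

```text
the job is handed in; nothing more can be done
None
```

The job is handed in, after about 63 s of robot time: the pot stands upright on the tray's white disc (within about 3 mm of its centre), all three bottles are back on their own coasters, nothing tipped over and the plate was left alone; the judge's verdict was not shown.

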